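Shut off the magnetic holding plate and put the scraped plates in the drain rack

ROBOT

A 6-joint arm with a two-finger parallel gripper is mounted at the origin on the work surface. World frame = base frame: x ahead of the robot, y to its left, z up, the work surface at z = 0. Lengths are in m, angles in rad, forces in N, time in s.
With the tool pointing down it reaches from about 0.15 to 0.775 m from the base axis. Payload 6.1 kg.
Tool frame: the origin (TCP) lies on the centre line of the jaws, within the pads' length; the fingertips stand 14 mm ahead of it and the grasp point (between the pads) lies 5 mm behind it (tcp_to_tips is the distance from the TCP to the fingertips, in m); z points along the fingers, x is the direction in which the jaws open and shut, and the axes are right-handed (so a half turn about z gives the same grasp; the last joint's range is limited). The gripper opens to 85 mm and grips with 20 to 120 N. Pads are 22 mm wide; open, the fingers measure 114 mm over their backs; the gripper's body (76 mm by 85 mm) begins 54 mm behind the grasp point. The pads swing forward as they close: fully open they stand 13 mm farther back than shut.
Start: joints at [1.174, 0.126, -0.04, 1.405, 0, 1.571], TCP at [0.203, 0.484, 0.245] pointing down, gripper open.
Joint ranges: [-2.72, 2.72], [-0.95, 1.95], [-1.27, 1.35], [-1.78, 2.02], [-1.46, 1.47], [-3.14, 3.14]. Speed limits (rad/s): [2.39, 2.39, 3.01, 3.14, 3.14, 3.14].

INTERFACE

Orientations are given as a unit quaternion [x, y, z, w].
In Python, from workcell import get_state, get_image, job_done, tcp_to_tips gives the robot as it stands.
- The arm moves only by the tool send_rows, never from a script. Its argument "targets" is a list of rows, each a list of 7 numbers: the turn, a rotation vector about the tool's x, y, z in degrees, then the shift along the tool's x, y, z in cm, then the closure, from 0 (fully open) to 1 (shut). A call has 1 to 5 rows; each row is the pose to reach, as a shift and turn from the pose measured when the call began, along the tool's axes at that moment; what a row does not reach only later rows make up. A row lasts 1/8 s, in which the tool goes at most 62.5 mm and 10.7 degrees, less where a joint would pass 70% of its speed; a pose out of reach is approached as far as the arm can. A call with a gripper value outside its range is refused whole. The fingers move at their own pace and stop on an object; the grip force is fixed at half the most. Time passes only in rows, so rows that repeat a pose let the fingers close. It gives the time, the measured TCP pose, the force and the opening at its end, in the units of the state.
- get_state(): the state, without advancing time (a new reading comes with each control period).
- get_image(name): name is "scene" or "top" or "wrist"; returns a dict with "frame" (480x640x3 uint8, red, green, blue), "fx", "fy", "cx", "cy" (pixels), "k1" (the pictures are not rectified: a ray, as slopes to the right and down, at radius r is drawn at 1 + k1 r^2 times it, then the intrinsics apply), "rvec" (rotation vector, rad) and "tvec" (3), from world to camera coordinates, as OpenCV has them; the wrist camera has in their place "mount" (4x4, takes a point from camera to tool coordinates, whose origin is the TCP and whose axes are the tool frame's). Camera axes: x right, y down, z forward; pixel columns grow to the right and rows downward; lengths in m; the calibration is good to about 2 mm. A picture is of the moment at which its call begins: read the wrist's pose just before it. There is no depth.
- job_done(): hands the job in, once; it reports no verdict.
The state is a dict: "clock": time; "q": joint angles; "qvel": joint speeds; "effort": joint torques, N m; "eef_pos": TCP position; "tcp_rot": TCP orientation; "ft_force": force on the tool from outside, world axes, zero at the start; "torque": the same for the moment, N m; "grip_width": opening from 0.0 (shut) to 1.0 (fully open).
Only numpy, scipy, OpenCV 4.12 (cv2) and the standard library are available. Lean on these libraries where they do the work, as an engineer would, in place of code of your own. Each camera call takes 0.05 s, during which the arm holds its last target.

TASK

The old gaskets have been scraped off and the steel plates on the magnetic holding plate have just been demagnetised: on the control box bring the three-position switch from release to its centre off position, without letting it run through to the hold side (that would magnetise the plates again), and then slide the strength slider fully down to zero. Only then take every plate off the magnet and lean it on its short end, long way up, in the drain rack, foot inside the rack and top against the fence, side by side without overlapping. Leave the tools and other things on the bench where they are.

Things in the scene. Friction and masses are not known exactly. Their poses are not given: they have to be found in the camera images.
- toggle (a joint): Three-position switch: steel bat lever 60 mm long, 9 to 15 mm thick. Angle in rad: 0 upright = off (ring mark), +0.40 leaning to the box's +y = release (start), -0.40 to -y = hold; stops at +-0.42. Sprung detents: let go within 0.15 rad of upright it snaps to 0, beyond 0.2 rad to the outer position; about 5 N at the end moves it. Pushed from one side it jumps ahead at the hump: guide it from both sides
- toggle_tip (a point): Point on the lever's centre line, 45 mm from its hinge, 15 mm below its end; turns with the lever. Upright it is 115 mm above the bench. The hinge lies in the panel surface at x = +75 mm, y = 0, z = 70 mm in the control box's frame and turns about the box's x axis
- slider (a joint): Strength slider on the near part of the control box's top: position in m along the box's +x, 0 = zero strength (near end of the track, shortest printed ticks), 0.10 = full. Friction about 1.5 N; stays where it is left; hard stops at both ends
- slider_grip (a point): Centre of the slider's black cap, 18 mm (x, along the track) x 34 mm (y) x 26 mm high, its underside 6 mm above the panel and its top 32 mm above the panel (102 mm above the bench); the point is 20 mm above the panel
- box: Control box, grey, fixed to the bench, 250 mm (x) x 130 mm (y) x 70 mm high; origin at the centre of its underside, its x axis pointing away from the robot. Slider track along x at y = -12 mm, the cap's centre at x = -95 mm when at zero
- magnet: Electromagnetic holding plate, fixed, a block 290 mm (x) x 240 mm (y) x 55 mm high with a striped flat top; origin at the centre of its underside
- rack: Drain rack, fixed, 360 mm long (y); origin at its underside, x points away from the robot. Dark coated sheet-steel floor 3 mm thick from x = -79 to +85 mm; front lip 8 mm high, inner face at x = -75 mm, keeps a plate's foot in; open fence of two steel rods on five thin posts at x = +30 mm. Plates lean with their tops away from the robot. Room for four at 90 mm spacing (y = -135, -45, 45, 135 mm)
- rack_edge (a point): Middle of the fence's top rod, 10 mm thick, along the rack's y, axis 70 mm above the bench at x = +30 mm in the rack's frame. A plate leaning on it at 45 degrees has its foot at x = -44 mm and its centre at x = -5 mm, z = 50 mm; if the foot slides out it stops at the lip, at about 35 degrees
- plate1_c (a point): Steel port blanking plate, a flat slab 120 mm long (its x axis) x 46 mm wide (y) x 12 mm thick (z), about 0.5 kg, plain flat faces with drawn holes; both faces and ends alike. The point is its centre. At the start it lies flat on the magnet, x within 0.3 rad of the rack's x. Three or four of the four plates are present
- plate2_c (a point): Steel port blanking plate, a flat slab 120 mm long (its x axis) x 46 mm wide (y) x 12 mm thick (z), about 0.5 kg, plain flat faces with drawn holes; both faces and ends alike. The point is its centre. At the start it lies flat on the magnet, x within 0.3 rad of the rack's x. Three or four of the four plates are present
- plate3_c (a point): Steel port blanking plate, a flat slab 120 mm long (its x axis) x 46 mm wide (y) x 12 mm thick (z), about 0.5 kg, plain flat faces with drawn holes; both faces and ends alike. The point is its centre. At the start it lies flat on the magnet, x within 0.3 rad of the rack's x. Three or four of the four plates are present
- plate4_c (a point): Steel port blanking plate, a flat slab 120 mm long (its x axis) x 46 mm wide (y) x 12 mm thick (z), about 0.5 kg, plain flat faces with drawn holes; both faces and ends alike. The point is its centre. At the start it lies flat on the magnet, x within 0.3 rad of the rack's x. Three or four of the four plates are present
- scraper: bystander: scraper, 200 mm long, lying on the bench
- wire_brush: bystander: brush, 200 mm long, lying on the bench
- spray_can: bystander: cleaner can, 62 mm across, 185 mm tall, standing
- tap_wrench: bystander: tap wrench, 250 mm bar lying on the bench
- bearing_ring: bystander: bearing ring, 68 mm across, lying on the bench
- bolt_tin: bystander: open tin of bolts, 100 x 80 x 35 mm
Not all that is in view belongs to the job. Leave any blue look-alike of the part that bears plate3_c alone. Leave any pink look-alike of the part that bears plate1_c alone.

How it is judged:
On the way, in this order (a step that is already met when the one before it is completed fails the run):
1. the switch is at its centre off position (value of joint toggle between -0.1 and 0.1 rad), for 0.3 s.
2. the strength slider is at zero, the switch still off (all of step 1 and value of joint slider below 0.006 m), for 0.3 s.
At the end, for the whole second after the job is handed in: Switch within 0.1 rad of centre, slider within 6 mm of zero; every plate present stands on a short end in the drain rack, its foot between lip and fence and its top against the fence, sloping 29 to 83 degrees from the bench, at rest, plate centres at least 45 mm apart (all of step 2 and angle between plate1_c's own z axis and vertical between 0.5 and 2.64 rad and (angle between plate1_c's own z axis and vertical below 1.45 rad or angle between plate1_c's own z axis and vertical above 1.69 rad) and angle between plate1_c's own y axis and vertical between 1.3 and 1.84 rad and x of plate1_c in the frame of rack between -0.05 and 0.03 m and y of plate1_c in the frame of rack between -0.18 and 0.18 m and z of plate1_c in the frame of rack between 0.03 and 0.085 m and linear speed of each of plate1, plate2, plate3, plate4 below 0.02 m/s and angle between plate2_c's own z axis and vertical between 0.5 and 2.64 rad and (angle between plate2_c's own z axis and vertical below 1.45 rad or angle between plate2_c's own z axis and vertical above 1.69 rad) and angle between plate2_c's own y axis and vertical between 1.3 and 1.84 rad and x of plate2_c in the frame of rack between -0.05 and 0.03 m and y of plate2_c in the frame of rack between -0.18 and 0.18 m and z of plate2_c in the frame of rack between 0.03 and 0.085 m and angle between plate3_c's own z axis and vertical between 0.5 and 2.64 rad and (angle between plate3_c's own z axis and vertical below 1.45 rad or angle between plate3_c's own z axis and vertical above 1.69 rad) and angle between plate3_c's own y axis and vertical between 1.3 and 1.84 rad and x of plate3_c in the frame of rack between -0.05 and 0.03 m and y of plate3_c in the frame of rack between -0.18 and 0.18 m and z of plate3_c in the frame of rack between 0.03 and 0.085 m and angle between plate4_c's own z axis and vertical between 0.5 and 2.64 rad and (angle between plate4_c's own z axis and vertical below 1.45 rad or angle between plate4_c's own z axis and vertical above 1.69 rad) and angle between plate4_c's own y axis and vertical between 1.3 and 1.84 rad and x of plate4_c in the frame of rack between -0.05 and 0.03 m and y of plate4_c in the frame of rack between -0.18 and 0.18 m and z of plate4_c in the frame of rack between 0.03 and 0.085 m and distance between plate1_c and plate2_c above 0.045 m and distance between each of plate1_c, plate2_c and plate3_c above 0.045 m and distance between each of plate1_c, plate2_c, plate3_c and plate4_c above 0.045 m); the robot touches nothing.
It fails at once if the switch is run through to the hold side (value of joint toggle below -0.25 rad).
It fails at once if a plate is lifted off the magnet before the switch is off and the slider at zero ((value of joint toggle above 0.23 rad or value of joint slider above 0.02 m) and height (world z) of any of plate1_c, plate2_c, plate3_c, plate4_c above 0.13 m).
It fails at once if a tool or another thing on the bench is shifted by more than 3 cm (distance of any of scraper, wire_brush, spray_can, tap_wrench, bearing_ring, bolt_tin from where it was at the start of the episode above 0.03 m).
Of plate1, plate2, plate3, plate4 only 3 to 4 are there at a start; the rules pass over those that are not, and their reading is None.
At some moment in a run one of plate1, plate2, plate3, plate4 may be knocked a few centimetres aside while the robot is not near it.
Once in a run the grip may slacken for a moment while it holds something.
It also fails if it takes over 210 s, if anything falls off the work surface, if the arm or the gripper's body presses on something with over 40 N, if the wrist force passes 120 N, or if a joint passes its speed limit or range.

## Working session

There is one attempt and no reset: what is moved stays moved. The work goes in short steps, Python scripts to look and compute and a tool call to move; the robot and the scene stay as the last step left them, time stands still between calls to the robot, and variables do not carry over. Pictures are saved under pics/ and viewed, and the job is handed in when it is done.

Besides the shell and the picture viewer there is one more tool, called as name(argument=value, ...) on one line, values as JSON. send_rows: Moves the arm, as the interface text tells. Its arguments: {"type":"object","properties":{"targets":{"type":"array"}},"required":["targets"]}

```bash
ls; mkdir -p pics; cat > h.py <<'E'
import numpy as np, cv2
from workcell import get_state,get_image,job_done,tcp_to_tips
from scipy.spatial.transform import Rotation as R
def snap(n,fn):
    s=get_state(); im=get_image(n); cv2.imwrite('pics/'+fn,im['frame'][:,:,::-1]); 
    np.save('pics/'+fn+'.npy',{'im':im,'s':s},allow_pickle=True); return s,im
def load(fn):
    d=np.load('pics/'+fn+'.npy',allow_pickle=True).item(); return d['s'],d['im']
def cam(s,im):
    if 'mount' in im:
        T=np.eye(4);T[:3,:3]=R.from_quat(s['tcp_rot']).as_matrix();T[:3,3]=s['eef_pos']
        C=T@np.array(im['mount']); return C[:3,:3],C[:3,3]
    Rm=R.from_rotvec(np.array(im['rvec']).ravel()).as_matrix(); return Rm.T,-Rm.T@np.array(im['tvec']).ravel()
def ray(s,im,u,v):
    Rc,o=cam(s,im); xd=(u-im['cx'])/im['fx'];yd=(v-im['cy'])/im['fy']
    rd=np.hypot(xd,yd); r=rd
    for _ in range(30): r=rd/(1+im['k1']*r*r)
    f=r/rd if rd>0 else 1
    return o,Rc@np.array([xd*f,yd*f,1])
def onz(s,im,u,v,z):
    o,d=ray(s,im,u,v); return o+d*(z-o[2])/d[2]
def proj(s,im,P):
    Rc,o=cam(s,im); p=Rc.T@(np.array(P)-o); x,y=p[:2]/p[2]; k=1+im['k1']*(x*x+y*y)
    return np.array([im['fx']*x*k+im['cx'],im['fy']*y*k+im['cy']])
def tri(a,b):
    (o1,d1),(o2,d2)=a,b; d1=d1/np.linalg.norm(d1);d2=d2/np.linalg.norm(d2)
    A=np.array([d1,-d2]).T; t=np.linalg.lstsq(A,o2-o1,rcond=None)[0]
    p,q=o1+t[0]*d1,o2+t[1]*d2; return (p+q)/2,np.linalg.norm(p-q)
E
python3 - <<'E'
from h import *
for n in['scene','top','wrist']:
    s,im=snap(n,n+'0.png'); print(n,[im[k] for k in('fx','fy','cx','cy','k1')],cam(s,im)[1])
print(s,tcp_to_tips, im['mount'])
E
```

```text
pics
scene [473.9006036034659, 473.9006036034659, 311.4721682146472, 240.53749431061723, -0.10516297378270956] [ 1.34441451 -0.16977219  0.98477576]
top [506.280753713131, 506.280753713131, 315.58843052867076, 250.52556289018648, -0.07402395904338505] [0.41404365 0.03011222 1.64514265]
wrist [397.86535735713204, 397.86535735713204, 315.35184072235114, 238.1124629235615, 0.012692279964353992] [0.14115525 0.51020123 0.37307939]
{'clock': 0.1, 'q': array([ 1.17402204e+00,  1.26342398e-01, -4.04484968e-02,  1.40545820e+00,
       -2.76425484e-05,  1.57080346e+00]), 'qvel': array([-0.00219478, -0.0015795 ,  0.00161683, -0.00061991, -0.00079038,
       -0.00131899]), 'effort': array([ 1.01214013e-03, -4.36898661e+01,  3.53611028e+01,  1.36132838e-02,
       -7.90062791e-05,  7.61728046e-06]), 'eef_pos': array([0.20275692, 0.48389115, 0.24462123]), 'tcp_rot': array([ 8.32601666e-01,  5.53871770e-01, -5.97130843e-04,  4.13835777e-04]), 'ft_force': array([0.08895127, 0.29644353, 0.39585706]), 'torque': array([ 0.00176015, -0.05219547,  0.01934966]), 'grip_width': 1.0013792349771704} 0.014 [[ 9.99999735e-01  7.12962650e-04  1.48199234e-04  2.73337780e-04]
 [-7.26571380e-04  9.63265358e-01  2.68550408e-01 -6.69798398e-02]
 [ 4.87112223e-05 -2.68550444e-01  9.63265621e-01 -1.28460544e-01]
 [ 0.00000000e+00  0.00000000e+00  0.00000000e+00  1.00000000e+00]]
```

View pics/scene0.png

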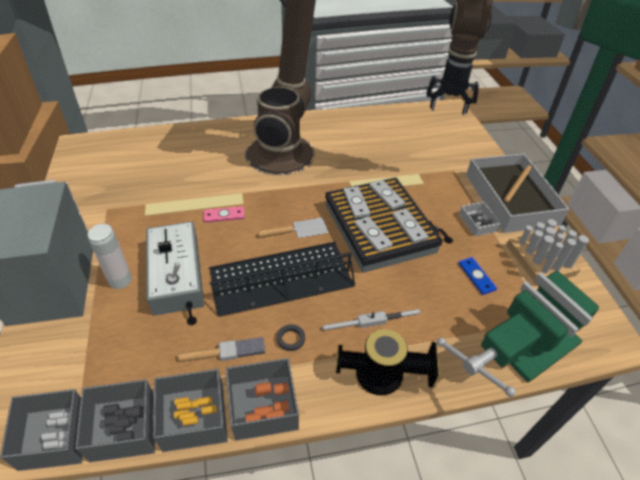

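View pics/top0.png

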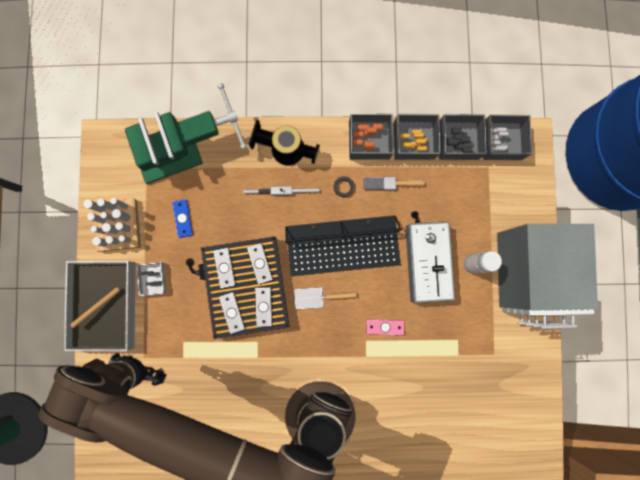

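View pics/wrist0.png

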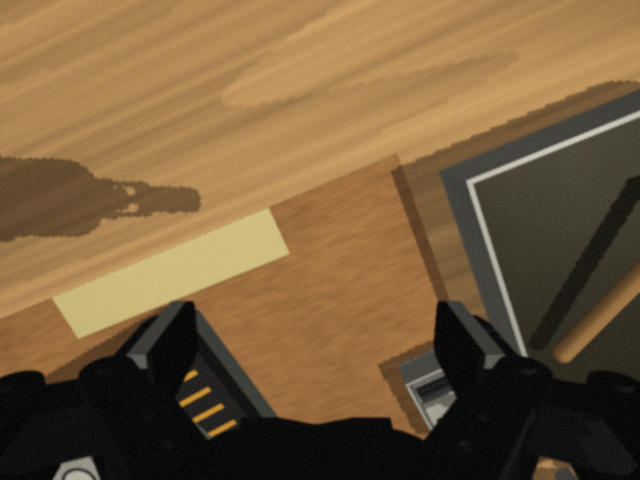

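The bench shows four grey plates on the magnet (top view about (224,268), (260,263), (232,313), (263,307)). The box is at (431,262) and the rack at (344,245). The pink (385,327) and blue (182,218) look-alikes lie on the bench, off the magnet, so I leave them alone. Next I enlarge the box, the rack and the magnet.

```bash
python3 - <<'E'
import cv2
t=cv2.imread('pics/top0.png'); s=cv2.imread('pics/scene0.png')
cv2.imwrite('pics/c1.png',cv2.resize(t[210:310,395:505],None,fx=6,fy=6,interpolation=2)[:600])
cv2.imwrite('pics/c2.png',cv2.resize(t[205:345,185:405],None,fx=3.6,fy=3.6,interpolation=2))
cv2.imwrite('pics/c3.png',cv2.resize(s[215:320,130:230],None,fx=5.5,fy=5.5,interpolation=2))
E
```

```text
(no output)
```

View pics/c1.png

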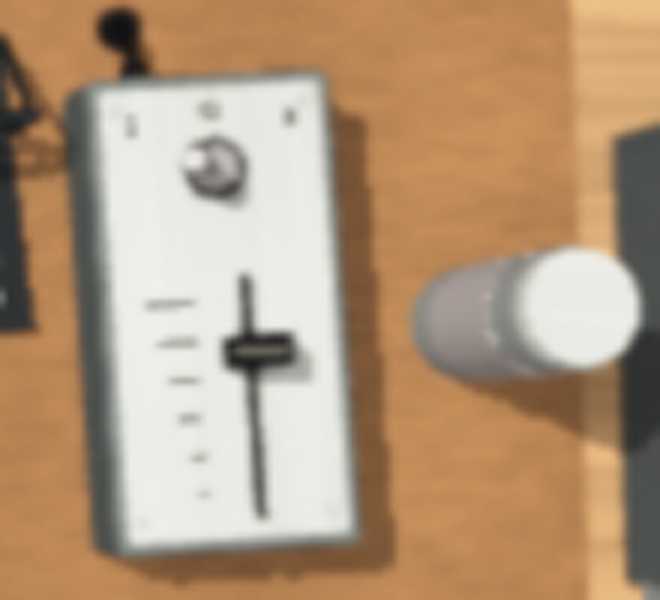

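View pics/c2.png

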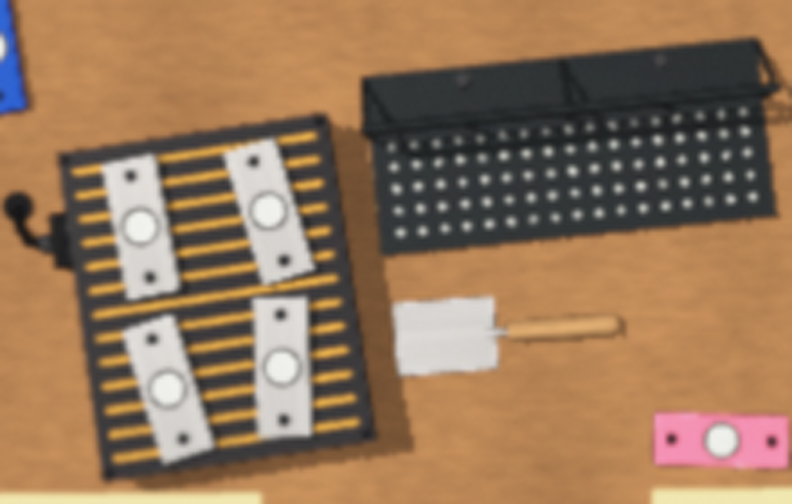

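View pics/c3.png

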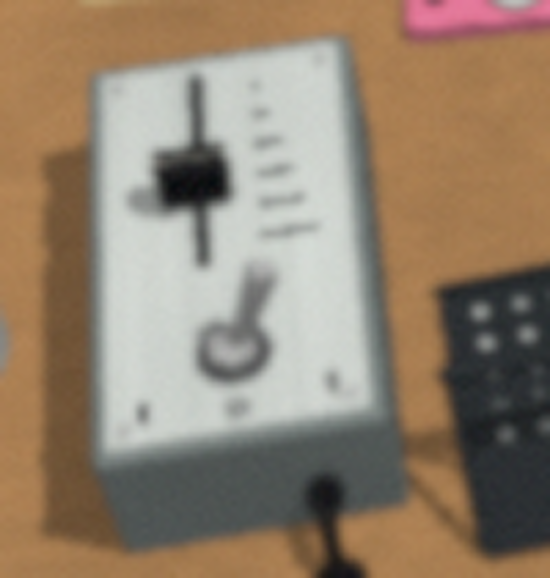

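Crop 1: the lever base is at (431,238) and leans left (+y), which is release. The cap is about half way along the track at (438,268). Crop 2: four grey plates, striped magnet, rack with the fence on its far side. Next step is measuring these.

```bash
python3 - <<'E'
from h import *
s,im=load('top0.png'); f=im['frame']; hsv=cv2.cvtColor(f,cv2.COLOR_RGB2HSV)
def blobs(mask,roi,amin,z):
    m=np.zeros_like(mask); x0,y0,x1,y1=roi; m[y0:y1,x0:x1]=mask[y0:y1,x0:x1]
    cs,_=cv2.findContours(m,cv2.RETR_EXTERNAL,cv2.CHAIN_APPROX_NONE)
    out=[]
    for c in cs:
        if cv2.contourArea(c)<amin: continue
        W=np.array([onz(s,im,*p[0],z)[:2] for p in c],np.float32)
        (cx,cy),(w,h),a=cv2.minAreaRect(W); b=cv2.boxPoints(((cx,cy),(w,h),a))
        e=[b[1]-b[0],b[2]-b[1]]; e=max(e,key=np.linalg.norm); e=e*np.sign(e[0])
        print(np.round([cx,cy],4),'size',np.round([w,h],4),'longaxis deg from x',round(np.degrees(np.arctan2(e[1],e[0])),2), 'px',c.mean(0).round(0))
white=((hsv[...,1]<60)&(hsv[...,2]>140)).astype(np.uint8)*255
print('panel');blobs(white,(395,210,462,310),500,.07)
print('plates');blobs(white,(200,235,290,340),200,.067)
dark=((hsv[...,2]<95)).astype(np.uint8)*255
print('magnet');
d2=cv2.morphologyEx(dark|(cv2.inRange(hsv,(10,120,150),(30,255,255))&0),cv2.MORPH_CLOSE,np.ones((9,9)))
blobs(d2,(198,232,297,345),2000,.055)
print('rack');blobs(cv2.morphologyEx(dark,cv2.MORPH_CLOSE,np.ones((7,7))),(285,205,402,280),1000,.003)
# by hand corners from crop2: scale 3.6 offset (185,205)
def cw(x,y,z): return onz(s,im,185+(x+.5)/3.6-.5,205+(y+.5)/3.6-.5,z).round(4)
print('magnet corners',[cw(*p,.055) for p in((62,155),(326,117),(372,437),(108,478))])
print('rack near corners',cw(384,252,.008),cw(775,215,.008)); print('rod ends',cw(365,136,.07),cw(775,95,.07), 'far floor',cw(363,78,.003),cw(757,40,.003))
def c1(x,y,z): return onz(s,im,395+(x+.5)/6-.5,210+(y+.5)/6-.5,z).round(4)
print('box corners',[c1(*p,.07) for p in((97,87),(325,75),(357,538),(125,551))])
print('cap',c1(259,350,.102),'lever base',c1(220,172,.075),'tip',c1(197,160,.125), 'slot ends',c1(245,275,.07),c1(262,517,.07))
E
```

```text
panel
[ 0.4921 -0.3526] size [0.2457 0.1255] longaxis deg from x 2.75 px [[432. 261.]]
plates
[0.3359 0.2747] size [0.1197 0.0482] longaxis deg from x 17.71 px [[231. 312.]]
[0.3549 0.1769] size [0.1211 0.0494] longaxis deg from x 2.07 px [[263. 306.]]
[0.4762 0.299 ] size [0.1203 0.048 ] longaxis deg from x 11.31 px [[223. 267.]]
[0.4883 0.1873] size [0.1201 0.0472] longaxis deg from x 17.22 px [[259. 263.]]
magnet
[0.4209 0.2116] size [0.2963 0.3251] longaxis deg from x -81.14 px [[251. 282.]]
rack
[ 0.5495 -0.0829] size [0.1616 0.3826] longaxis deg from x -84.51 px [[343. 245.]]
magnet corners [array([0.5392, 0.3702, 0.055 ]), array([0.5713, 0.1387, 0.055 ]), array([0.2927, 0.0991, 0.055 ]), array([0.2582, 0.3281, 0.055 ])]
rack near corners [0.454  0.0899 0.008 ] [ 0.4852 -0.2627  0.008 ]
rod ends [0.5531 0.1038 0.07  ] [ 0.5873 -0.2535  0.07  ] far floor [0.6118 0.1087 0.003 ] [ 0.6451 -0.2501  0.003 ]
box corners [array([ 0.6091, -0.2883,  0.07  ]), array([ 0.6152, -0.4095,  0.07  ]), array([ 0.3723, -0.4205,  0.07  ]), array([ 0.3667, -0.2983,  0.07  ])]
cap [ 0.4695 -0.3627  0.102 ] lever base [ 0.5636 -0.3511  0.075 ] tip [ 0.565  -0.3274  0.125 ] slot ends [ 0.5099 -0.3643  0.07  ] [ 0.3837 -0.3706  0.07  ]
```

```bash
cat >> h.py <<'E'
def Rot(yaw,pitch=0,roll=0):
    """tool: x (jaw) at world angle yaw (deg) in plane, z down; then tilt: pitch = about the jaw axis world, roll = about horizontal perpendicular"""
    y=np.radians(yaw); x=np.array([np.cos(y),np.sin(y),0]); z=np.array([0,0,-1.]); M=np.array([x,np.cross(z,x),z]).T
    n=np.cross([0,0,1],x)
    return R.from_rotvec(np.radians(pitch)*x)*R.from_rotvec(np.radians(roll)*n)*R.from_matrix(M)
def go(P,Rt=None,s=None):
    s=s or get_state(); R0=R.from_quat(s['tcp_rot']); 
    Rt=Rt or R0
    rv=(R0.inv()*Rt).as_rotvec(degrees=True); sh=R0.inv().apply(np.array(P)-s['eef_pos'])*100
    print('row',np.round(rv,1).tolist(),np.round(sh,2).tolist(),'n>=%.1f'%max(np.linalg.norm(rv)/10.7,np.linalg.norm(sh)/6.25)); return rv,sh
def st():
    s=get_state(); M=R.from_quat(s['tcp_rot']).as_matrix()
    print('t %.2f'%s['clock'],'p',s['eef_pos'].round(4),'x',M[:,0].round(3),'z',M[:,2].round(3),'F',s['ft_force'].round(1),'g %.3f'%s['grip_width'],'q',s['q'].round(2)); return s
E
python3 - <<'E'
from h import *
st(); go((.46,-.34,.26),Rot(-87.3))
E
```

```text
t 0.15 p [0.2028 0.4839 0.2447] x [ 0.386  0.922 -0.001] z [-0.    -0.001 -1.   ] F [-0.7  0.3  0.3] g 1.003 q [ 1.17  0.13 -0.04  1.41 -0.    1.57]
row [0.1, 0.0, 154.6] [-66.05, 55.57, -1.45] n>=14.4
```

```bash
python3 - <<'E'
from h import *
go((.47,-.345,.27),Rot(92.7))
E
```

```text
row [-0.0, 0.1, -25.4] [-66.13, 56.68, -2.45] n>=13.9
```

send_rows(targets=[[0, 0, -5, -6, 5, -1, 0], [0, 0, -10, -12, 10, -2, 0], [0, 0, -15, -18, 15, -2.5, 0], [0, 0, -20, -24, 20, -2.5, 0], [0, 0, -25.4, -29, 25, -2.5, 0]])

```text
clock: 0.78
eef_pos: [0.2969, 0.1857, 0.269]
tcp_rot: [0.689, 0.725, -0.0, 0.0]
ft_force: [0.6, -0.5, 0.2]
grip_width: 0.998
```

```bash
python3 - <<'E'
from h import *
st();go((.47,-.345,.27),Rot(92.7))
E
```

```text
t 0.78 p [0.2969 0.1857 0.269 ] x [-0.051  0.999 -0.001] z [ 0.    -0.001 -1.   ] F [ 0.6 -0.5  0.2] g 0.998 q [ 0.56 -0.2  -0.3   1.47 -0.    0.51]
row [0.0, 0.0, 0.2] [-53.88, 14.59, -0.05] n>=8.9
```

send_rows(targets=[[0, 0, 0, -6, 2, 0, 0], [0, 0, 0, -12, 4, 0, 0], [0, 0, 0, -18, 6, 0, 0], [0, 0, 0, -24, 8, 0, 0], [0, 0, 0, -30, 10, 0, 0]])

```text
clock: 1.4
eef_pos: [0.4102, -0.106, 0.2693]
tcp_rot: [0.689, 0.725, 0.0, 0.001]
ft_force: [0.6, 1.5, -0.0]
grip_width: 0.994
```

send_rows(targets=[[0, 0, 0, -6, 1, 0, 0], [0, 0, 0, -12, 2, 0, 0], [0, 0, 0, -18, 3, 0, 0], [0, 0, 0, -24, 4.6, 0, 0], [0, 0, 0, -24, 4.6, 0, 0]])

```text
clock: 2.02
eef_pos: [0.4685, -0.347, 0.2668]
tcp_rot: [0.691, 0.723, -0.0, -0.001]
ft_force: [-0.6, 0.6, -0.2]
grip_width: 1.002
```

```bash
python3 - <<'E'
from h import *
st(); snap('wrist','w1.png')
E
```

```text
t 2.02 p [ 0.4685 -0.347   0.2668] x [-0.046  0.999  0.001] z [-0.002  0.001 -1.   ] F [-0.6  0.6 -0.2] g 1.002 q [-0.64  0.24  0.15  1.48 -0.   -0.68]
```

View pics/w1.png

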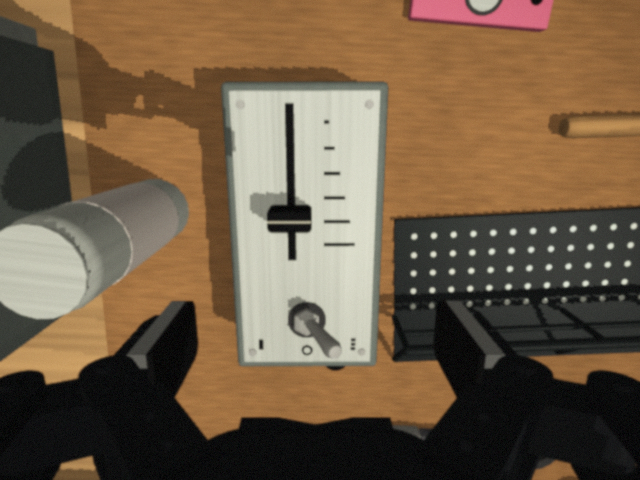

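The wrist picture shows the whole panel with corners at about (225,85), (387,85), (377,363) and (238,365). The cap is at (289,219), the lever base at (306,320) and the lever tip at (334,350), leaning to +y. Now measuring.

```bash
python3 - <<'E'
from h import *
s,im=load('w1.png')
c=[onz(s,im,*p,.07) for p in((225,85),(387,85),(377,363),(240,364))]
print(np.round(c,4)); o=np.mean(c,0); print('center',o)
for a,b in((0,3),(1,2)): d=c[b]-c[a]; print(np.linalg.norm(d),np.degrees(np.arctan2(d[1],d[0])))
for a,b in((0,1),(3,2)): d=c[b]-c[a]; print(np.linalg.norm(d),np.degrees(np.arctan2(-d[0],d[1])))
print('cap top',onz(s,im,289,214,.102)); print('boss',onz(s,im,306,320,.075)); print('tip',onz(s,im,334,350,.122))
s2,i2=load('scene0.png'); x=130+265/5.5;y=215+262/5.5
print('tip scene', tri(ray(s,im,334,350),ray(s2,i2,x,y)))
print('can', onz(s,im,40,270,.185))
E
```

```text
[[ 0.3736 -0.4206  0.07  ]
 [ 0.3678 -0.2968  0.07  ]
 [ 0.6093 -0.2831  0.07  ]
 [ 0.6162 -0.4101  0.07  ]]
center [ 0.49172012 -0.35262352  0.07      ]
0.24276004288839542 2.4848817280911337
0.24186645426448083 3.236637333679781
0.123961775645904 2.695409070110485
0.12714166348937264 3.1022282737486964
cap top [ 0.46509443 -0.3669942   0.102     ]
boss [ 0.56598105 -0.3506891   0.075     ]
tip [ 0.56634765 -0.32801434  0.122     ]
tip scene (array([ 0.56416706, -0.32736645,  0.1253345 ]), np.float64(0.0018744309851164063))
can [ 0.48557013 -0.49987709  0.185     ]
```

```bash
cat > tog.py <<'E'
from h import *
H=np.array([.566,-.350,.07]); yb=np.radians(2.8)
def pose(th,r):
    d=np.array([-np.sin(yb)*np.sin(th),np.cos(yb)*np.sin(th),np.cos(th)])
    return H+r*d, Rot(92.8,0,np.degrees(th))
E
python3 - <<'E'
from tog import *
P,Q=pose(.4,.11); print(P,Q.as_matrix().round(2)); go(P,Q)
E
```

```text
[ 0.56390747 -0.30721512  0.17131671] [[-0.04  1.    0.02]
 [ 0.92  0.05 -0.39]
 [-0.39  0.   -0.92]]
row [-0.1, -23.0, -0.1] [3.31, 9.77, 9.62] n>=2.3
```

send_rows(targets=[[0, -8, 0, 1.1, 3.3, 2, 0.3], [0, -16, 0, 2.2, 6.5, 4, 0.4], [0, -23, 0, 3.3, 9.8, 7, 0.4], [0, -23, 0, 3.3, 9.8, 9.6, 0.4], [0, -23, 0, 3.3, 9.8, 9.6, 0.4]])

```text
clock: 2.7
eef_pos: [0.5629, -0.3049, 0.1695]
tcp_rot: [0.675, 0.711, -0.138, 0.141]
ft_force: [0.9, 0.7, 0.6]
grip_width: 0.606
```

```bash
python3 - <<'E'
from tog import *
st(); snap('wrist','w2.png'); P,Q=pose(.4,.046); go(P,Q)
s,im=load('w2.png'); print([proj(s,im,pose(.4,r)[0]) for r in(0,.03,.06)])
E
```

```text
t 2.70 p [ 0.5629 -0.3049  0.1695] x [-0.048  0.921 -0.388] z [ 0.014 -0.387 -0.922] F [0.9 0.7 0.6] g 0.606 q [-0.34  0.23 -0.14  1.06 -0.37 -0.42]
row [-0.1, -0.0, 0.1] [-0.1, 0.05, 6.47] n>=1.0
[array([310.56184786, 241.31342629]), array([310.03973362, 256.19123441]), array([309.35772689, 275.61810084])]
```

View pics/w2.png

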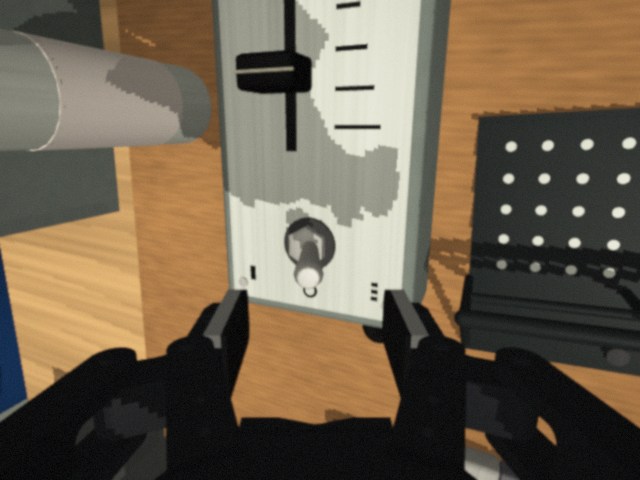

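The lever end is at (308,277), against a predicted (309,276), and sits centred between the jaws. Advancing along the lever and closing.

send_rows(targets=[[0, 0, 0, 0, 0, 3, 0.4], [0, 0, 0, -0.1, 0.1, 6.4, 0.4], [0, 0, 0, -0.1, 0.1, 6.4, 0.4], [0, 0, 0, -0.1, 0.1, 6.4, 0.6], [0, 0, 0, -0.1, 0.1, 6.4, 0.75]])

```text
clock: 3.38
eef_pos: [0.5665, -0.332, 0.1153]
tcp_rot: [0.676, 0.71, -0.137, 0.144]
ft_force: [0.2, 0.4, 0.1]
grip_width: 0.247
```

send_rows(targets=[[0, 0, 0, 0, 0, 0, 0.85], [0, 0, 0, 0, 0, 0, 0.95], [0, 0, 0, 0, 0, 0, 1], [0, 0, 0, 0, 0, 0, 1], [0, 0, 0, 0, 0, 0, 1]])

```text
clock: 4.0
eef_pos: [0.5667, -0.3317, 0.1157]
tcp_rot: [0.676, 0.71, -0.137, 0.144]
ft_force: [-3.0, 5.0, 4.4]
grip_width: 0.137
```

```bash
python3 - <<'E'
from tog import *
s=st(); snap('wrist','w3.png'); 
for th in (.3,.2,.1,0): P,Q=pose(th,.046); go(P,Q,s)
E
```

```text
t 4.00 p [ 0.5667 -0.3317  0.1157] x [-0.045  0.92  -0.39 ] z [ 0.02  -0.389 -0.921] F [-3.   5.   4.4] g 0.137 q [-0.38  0.27 -0.21  0.92 -0.36 -0.46]
row [0.0, 5.8, 0.0] [-0.36, -0.15, 0.35] n>=0.5
row [0.0, 11.5, 0.0] [-0.82, -0.16, 0.42] n>=1.1
row [0.0, 17.2, 0.0] [-1.26, -0.16, 0.53] n>=1.6
row [0.0, 22.9, 0.0] [-1.69, -0.16, 0.69] n>=2.1
```

View pics/w3.png

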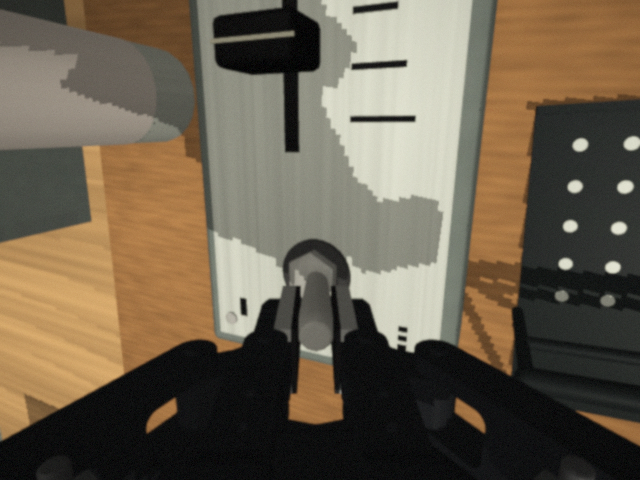

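The jaws hold the lever (opening 11.6 mm). Now turning it about the hinge to upright.

send_rows(targets=[[0, 5, 0, -0.42, 0, 0.03, 1], [0, 10, 0, -0.85, 0, 0.1, 1], [0, 15, 0, -1.28, 0, 0.2, 1], [0, 20, 0, -1.68, 0, 0.3, 1], [0, 23, 0, -1.9, 0, 0.4, 1]])

```text
clock: 4.68
eef_pos: [0.5676, -0.3512, 0.1194]
tcp_rot: [0.69, 0.724, 0.001, -0.001]
ft_force: [-1.2, 3.7, 0.7]
grip_width: 0.135
```

send_rows(targets=[[0, 0, 0, 0, 0, 0, 1], [0, 0, 0, 0, 0, 0, 1]])

```text
clock: 4.92
eef_pos: [0.5676, -0.3512, 0.1195]
tcp_rot: [0.69, 0.724, 0.001, -0.001]
ft_force: [-0.5, 3.7, 1.4]
grip_width: 0.13
```

```bash
python3 - <<'E'
from tog import *
s=st(); snap('wrist','w4.png'); 
P,Q=pose(0,.05); go(P,Q,s)
E
```

```text
t 4.92 p [ 0.5676 -0.3512  0.1195] x [-0.048  0.999  0.004] z [ 0.     0.004 -1.   ] F [-0.5  3.7  1.4] g 0.130 q [-0.56  0.42  0.07  1.22  0.   -0.6 ]
row [0.0, -0.2, -0.0] [0.13, -0.16, -0.05] n>=0.0
```

View pics/w4.png

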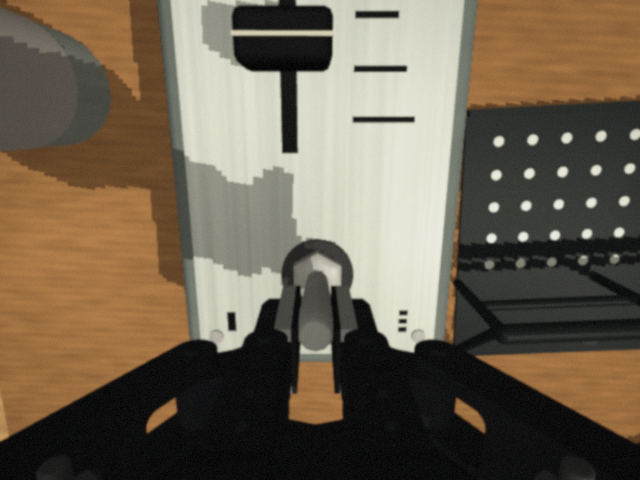

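The lever is upright between the pads. Opening, then lifting straight up.

send_rows(targets=[[0, 0, 0, 0.1, 0, 0, 0.8], [0, 0, 0, 0.1, 0, 0, 0.6], [0, 0, 0, 0.1, 0, 0, 0.5], [0, 0, 0, 0.1, 0, -5, 0.4], [0, 0, 0, 0.1, 0, -9, 0.4]])

```text
clock: 5.6
eef_pos: [0.5675, -0.3506, 0.2108]
tcp_rot: [0.69, 0.724, 0.001, -0.001]
ft_force: [1.0, -0.9, -0.3]
grip_width: 0.598
```

```bash
python3 - <<'E'
from tog import *
s=st(); s,im=snap('wrist','w5.png')
print(proj(s,im,pose(0,.06)[0]),proj(s,im,pose(.4,.06)[0]))
E
```

```text
t 5.60 p [ 0.5675 -0.3506  0.2108] x [-0.049  0.999  0.003] z [ 0.     0.003 -1.   ] F [ 1.  -0.9 -0.3] g 0.598 q [-0.55  0.4   0.25  1.42  0.   -0.6 ]
[316.46760518 250.5949391 ] [357.96053801 248.05455898]
```

View pics/w5.png

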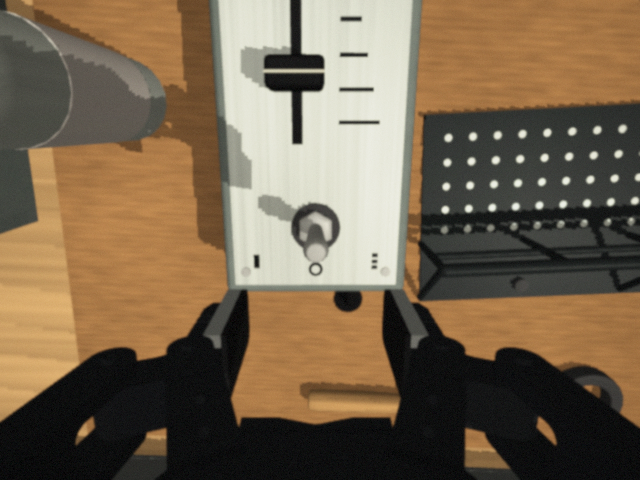

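The lever end is at (316,252), against (316,251) predicted for upright, so the switch is off. Next the slider, whose cap top is at (294,72).

```bash
python3 - <<'E'
from tog import *
s,im=load('w5.png')
print(onz(s,im,294,60,.102)); print(onz(s,im,294,71,.102)); c=onz(s,im,294,71,.102)
d=(c[:2]-np.array([.4918,-.3526])); a=np.radians(2.8); print('box frame',d@[np.cos(a),np.sin(a)],d@[-np.sin(a),np.cos(a)])
go((c[0],c[1],.15),Rot(92.8))
E
```

```text
[ 0.46587488 -0.36720452  0.102     ]
[ 0.47145935 -0.36701342  0.102     ]
box frame -0.021020456940960962 -0.013402576729792587
row [0.4, 0.1, -0.0] [-1.07, -9.84, 6.64] n>=1.9
```

send_rows(targets=[[0, 0, 0, -0.5, -5, 0, 0.3], [0, 0, 0, -1.1, -9.9, 2, 0.3], [0, 0, 0, -1.1, -9.9, 6.6, 0.3], [0, 0, 0, -1.1, -9.9, 6.6, 0.3], [0, 0, 0, -1.1, -9.9, 6.6, 0.3]])

```text
clock: 6.28
eef_pos: [0.4716, -0.3676, 0.1518]
tcp_rot: [0.69, 0.724, 0.002, 0.004]
ft_force: [0.8, -0.3, 1.0]
grip_width: 0.698
```

```bash
python3 - <<'E'
from tog import *
s=st(); s,im=snap('wrist','w6.png'); go((.4705,-.366,.096),Rot(92.8))
E
```

```text
t 6.28 p [ 0.4716 -0.3676  0.1518] x [-0.049  0.999 -0.003] z [ 0.008 -0.002 -1.   ] F [ 0.8 -0.3  1. ] g 0.698 q [-0.66  0.27 -0.07  1.23  0.   -0.71]
row [0.5, 0.2, 0.0] [0.21, -0.2, 5.63] n>=0.9
```

View pics/w6.png

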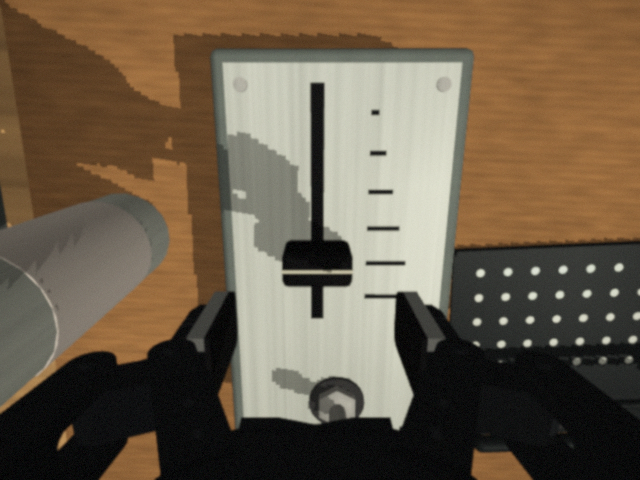

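send_rows(targets=[[0, 0, 0, 0.1, -0.1, 3, 0.3], [0, 0, 0, 0.2, -0.2, 5.6, 0.3], [0, 0, 0, 0.2, -0.2, 5.6, 0.5], [0, 0, 0, 0.2, -0.2, 5.6, 0.65], [0, 0, 0, 0.2, -0.2, 5.6, 0.65]])

```text
clock: 6.95
eef_pos: [0.4715, -0.3669, 0.0979]
tcp_rot: [0.69, 0.724, 0.002, 0.006]
ft_force: [0.4, -1.3, 1.4]
grip_width: 0.381
```

```bash
python3 - <<'E'
from tog import *
s=st()
E
```

```text
t 6.95 p [ 0.4715 -0.3669  0.0979] x [-0.049  0.999 -0.005] z [ 0.011 -0.005 -1.   ] F [ 0.4 -1.3  1.4] g 0.381 q [-0.66  0.29 -0.16  1.11  0.   -0.71]
```

send_rows(targets=[[0, 0, 0, 0, -2, 0, 0.65], [0, 0, 0, 0, -4, 0, 0.65], [0, 0, 0, 0, -6, 0, 0.65], [0, 0, 0, 0, -6.8, 0, 0.65], [0, 0, 0, 0, -6.8, 0, 0.65]])

```text
clock: 7.58
eef_pos: [0.4025, -0.3703, 0.0979]
tcp_rot: [0.69, 0.724, 0.002, 0.006]
ft_force: [-1.6, 2.4, 5.4]
grip_width: 0.379
```

send_rows(targets=[[0, 0, 0, 0, -0.3, 0, 0.65], [0, 0, 0, 0, -0.6, 0, 0.65], [0, 0, 0, 0, -0.6, 0, 0.65]])

```text
clock: 7.95
eef_pos: [0.3981, -0.3705, 0.098]
tcp_rot: [0.69, 0.724, 0.003, 0.007]
ft_force: [5.4, 1.6, -0.1]
grip_width: 0.381
```

```bash
python3 - <<'E'
from tog import *
s=st(); s,im=snap('wrist','w7.png')
E
```

```text
t 7.95 p [ 0.3981 -0.3705  0.098 ] x [-0.049  0.999 -0.005] z [ 0.014 -0.004 -1.   ] F [ 5.4  1.6 -0.1] g 0.381 q [-0.75  0.19 -0.29  1.08  0.01 -0.8 ]
```

View pics/w7.png

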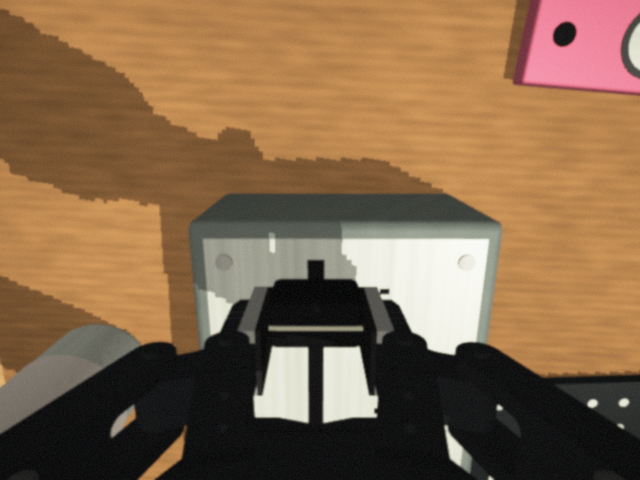

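The cap is near its stop (5 N). Pushing slightly further to confirm.

send_rows(targets=[[0, 0, 0, 0, -0.3, 0, 0.65], [0, 0, 0, 0, -0.4, 0, 0.65], [0, 0, 0, 0, -0.4, 0, 0.65]])

```text
clock: 8.38
eef_pos: [0.3979, -0.3705, 0.098]
tcp_rot: [0.689, 0.725, 0.006, 0.009]
ft_force: [14.8, 1.6, -4.5]
grip_width: 0.382
```

send_rows(targets=[[0, 0, 0, 0, 0, 0, 0.4], [0, 0, 0, 0, 0, 0, 0.3], [0, 0, 0, 0, 0, -4, 0.2], [0, 0, 0, 0, 0, -8, 0.1], [0, 0, 0, 0, 0, -13, 0]])

```text
clock: 9.0
eef_pos: [0.3942, -0.3699, 0.2285]
tcp_rot: [0.689, 0.725, 0.006, 0.008]
ft_force: [0.4, -0.3, 0.4]
grip_width: 1.0
```

```bash
python3 - <<'E'
from tog import *
s=st(); s,im=snap('wrist','w8.png')
print([proj(s,im,p) for p in ((.4918-.0949,-.3526-.0047-.012,.102),pose(0,.06)[0])])
E
```

```text
t 9.00 p [ 0.3942 -0.3699  0.2285] x [-0.051  0.999 -0.004] z [ 0.019 -0.003 -1.   ] F [ 0.4 -0.3  0.4] g 1.000 q [-0.76  0.14 -0.06  1.36  0.01 -0.81]
[array([316.91608847, 232.56689488]), array([331.50563609, 472.00614274])]
```

View pics/w8.png

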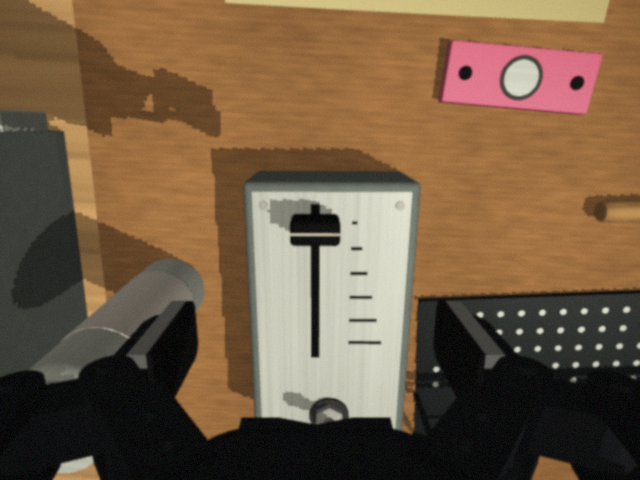

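Slider is against its hard stop: the force rose to 15 N with no motion, and the cap is at (316,233) against (317,233) predicted. Now to look at the rack and the magnet from above.

```bash
python3 - <<'E'
from h import *
go((.47,-.08,.33),Rot(95))
E
```

```text
row [1.5, 0.6, -2.1] [28.63, 9.13, -9.47] n>=5.0
```

send_rows(targets=[[0, 0, 0, 2, 1, -6, 0], [0, 0, 0, 8, 3, -9, 0], [1, 0.5, -1, 14, 5, -9.5, 0], [1.5, 0.6, -2, 20, 7, -9.5, 0], [1.5, 0.6, -2, 26, 9, -9.5, 0]])

```text
clock: 9.68
eef_pos: [0.4662, -0.1192, 0.3306]
tcp_rot: [0.676, 0.736, -0.001, 0.0]
ft_force: [1.6, -0.7, -0.4]
grip_width: 1.001
```

send_rows(targets=[[0, 0, 0, 2.5, 0, 0, 0], [0, 0, 0, 2.5, 0, 0, 0]])

```text
clock: 9.93
eef_pos: [0.4639, -0.093, 0.3306]
tcp_rot: [0.675, 0.738, -0.001, 0.001]
ft_force: [1.0, -0.1, 1.7]
grip_width: 0.996
```

```bash
python3 - <<'E'
from h import *
s=st(); s,im=snap('wrist','w9.png')
E
```

```text
t 9.93 p [ 0.4639 -0.093   0.3306] x [-0.088  0.996 -0.002] z [-0.    -0.002 -1.   ] F [ 1.  -0.1  1.7] g 0.996 q [-0.2   0.04  0.06  1.58 -0.   -0.28]
```

View pics/w9.png

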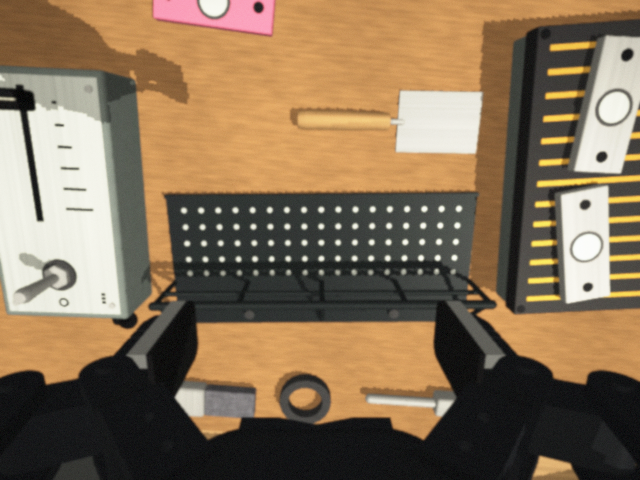

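Rack seen: lip corners (166,194) and (477,192), top rod from (152,307) to (496,305), far floor edge (183,321) to (474,318).

```bash
python3 - <<'E'
from h import *
im0=cv2.imread('pics/w9.png'); cv2.imwrite('pics/c4.png',cv2.resize(im0[180:335,140:340],None,fx=4,fy=3.8,interpolation=2)); cv2.imwrite('pics/c5.png',cv2.resize(im0[180:335,320:520],None,fx=4,fy=3.8,interpolation=2))
s,im=load('w9.png')
def P(u,v,z): return onz(s,im,u,v,z)[:2]
for n,a,b,z,xr in(('lip top outer',(166,194),(477,192),.008,-.079),('rod',(152,306.5),(496,304.5),.07,.03),('far',(183,321),(474,318),.003,.085)):
    A,B=P(*a,z),P(*b,z); d=B-A; yaw=np.arctan2(-d[0],d[1]); m=(A+B)/2; print(n,A.round(4),B.round(4),np.linalg.norm(d).round(4),np.degrees(yaw).round(2),'origin',(m-xr*np.array([np.cos(yaw),np.sin(yaw)])).round(4))
E
```

```text
lip top outer [ 0.4855 -0.2629] [0.4517 0.0895] 0.3541 5.48 origin [ 0.5473 -0.0791]
rod [ 0.5959 -0.2565] [0.5608 0.1072] 0.3654 5.51 origin [ 0.5485 -0.0775]
far [ 0.6467 -0.2452] [0.6096 0.1192] 0.3662 5.81 origin [ 0.5436 -0.0716]
```

View pics/c4.png

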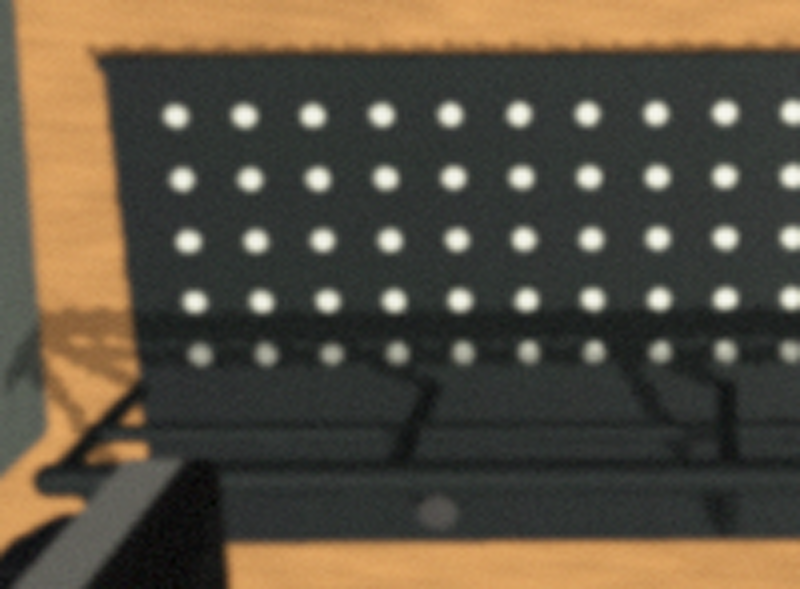

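View pics/c5.png

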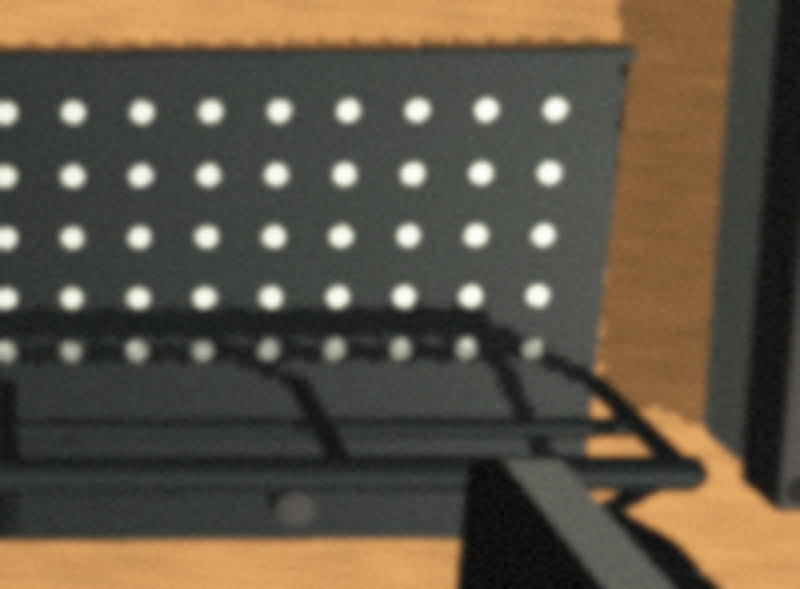

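Rack origin is about (0.5465,−0.078), yaw 5.5°. Moving over the magnet.

```bash
cat >> h.py <<'E'
RO=np.array([.5465,-.078]);RY=np.radians(5.5)
def rk(x,y,z): return np.array([*(RO+np.array([x*np.cos(RY)-y*np.sin(RY),x*np.sin(RY)+y*np.cos(RY)])),z])
def plates(s,im,z=.067,roi=None):
    f=im['frame'];hsv=cv2.cvtColor(f,cv2.COLOR_RGB2HSV)
    m=((hsv[...,1]<60)&(hsv[...,2]>130)).astype(np.uint8)*255
    m=cv2.morphologyEx(m,cv2.MORPH_CLOSE,np.ones((9,9))); m=cv2.morphologyEx(m,cv2.MORPH_OPEN,np.ones((5,5)))
    cs,_=cv2.findContours(m,cv2.RETR_EXTERNAL,cv2.CHAIN_APPROX_NONE); out=[]
    for c in cs:
        if cv2.contourArea(c)<600: continue
        W=np.array([onz(s,im,*p[0],z)[:2] for p in c],np.float32)
        (cx,cy),(w,h),a=cv2.minAreaRect(W); b=cv2.boxPoints(((cx,cy),(w,h),a))
        e=max([b[1]-b[0],b[2]-b[1]],key=np.linalg.norm); e=e*np.sign(e[0])
        if abs(max(w,h)-.12)<.02 and abs(min(w,h)-.046)<.012:
            print('plate',np.round([cx,cy],4),'size',np.round([w,h],4),'yaw',round(np.degrees(np.arctan2(e[1],e[0])),1),'px',c.mean(0).round(0)[0])
E
python3 - <<'E'
from h import *
go((.33,.235,.34),Rot(98))
E
```

```text
row [-0.0, 0.1, -3.0] [33.93, -10.5, -1.02] n>=5.7
```

send_rows(targets=[[0, 0, 0, 6, -2, -1, 0], [0, 0, 0, 12, -4, -1, 0], [0, 0, -1, 18, -6, -1, 0], [0, 0, -2, 24, -8, -1, 0], [0, 0, -3, 30, -9.5, -1, 0]])

```text
clock: 10.6
eef_pos: [0.3442, 0.1938, 0.3401]
tcp_rot: [0.657, 0.754, -0.001, 0.001]
ft_force: [1.3, 0.8, -0.4]
grip_width: 0.999
```

send_rows(targets=[[0, 0, 0, 3.9, -1, 0, 0], [0, 0, 0, 3.9, -1, 0, 0], [0, 0, 0, 3.9, -1, 0, 0]])

```text
clock: 10.98
eef_pos: [0.3296, 0.2302, 0.3399]
tcp_rot: [0.658, 0.753, -0.001, 0.002]
ft_force: [0.8, 0.9, -0.3]
grip_width: 1.0
```

```bash
python3 - <<'E'
from h import *
s=st(); s,im=snap('wrist','w10.png'); plates(s,im); s,im=snap('top','t10.png'); plates(s,im)
E
```

```text
t 10.97 p [0.3296 0.2302 0.3399] x [-0.135  0.991 -0.003] z [ 0.001 -0.003 -1.   ] F [ 0.8  0.9 -0.3] g 1.000 q [ 0.61 -0.09 -0.05  1.61 -0.    0.48]
plate [0.4767 0.2979] size [0.1196 0.0457] yaw 11.2 px [358. 331.]
plate [0.4896 0.1874] size [0.1195 0.0467] yaw 17.0 px [259. 329.]
plate [0.3553 0.1756] size [0.1196 0.0461] yaw 1.9 px [260. 210.]
plate [0.3372 0.274 ] size [0.1196 0.0461] yaw 17.7 px [357. 206.]
```

View pics/w10.png

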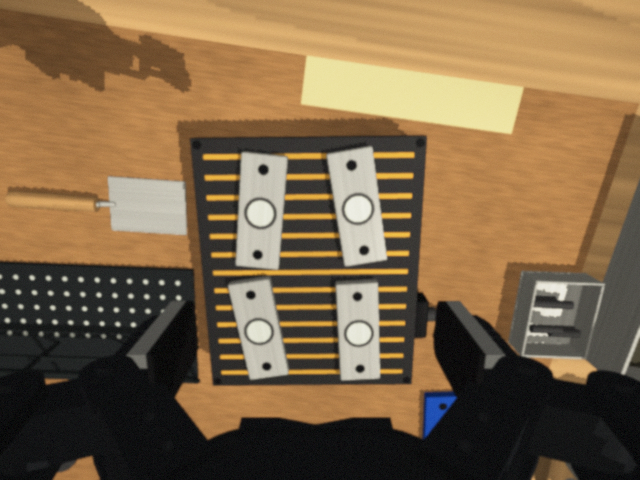

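Four grey plates are clear on the magnet, and both cameras agree within 2 mm with sizes 0.120 x 0.046. The far right one at (259,329) comes first.

```bash
python3 - <<'E'
from h import *
s=st(); go((.489,.187,.13),Rot(107))
E
```

```text
t 11.07 p [0.3297 0.2299 0.34  ] x [-0.134  0.991 -0.003] z [ 0.001 -0.003 -1.   ] F [ 0.1 -0.5 -0.6] g 0.998 q [ 0.61 -0.09 -0.05  1.61 -0.    0.48]
row [0.0, 0.2, -9.3] [-6.31, 15.2, 21.03] n>=4.3
```

send_rows(targets=[[0, 0, -3, -2, 5, 2, 0.2], [0, 0, -6, -4, 10, 5, 0.25], [0, 0, -9.3, -6.3, 15.2, 9, 0.25], [0, 0, -9.3, -6.3, 15.2, 15, 0.25], [0, 0, -9.3, -6.3, 15.2, 21, 0.25]])

```text
clock: 11.7
eef_pos: [0.4906, 0.1849, 0.1284]
tcp_rot: [0.597, 0.802, -0.001, 0.002]
ft_force: [0.5, 1.1, -0.4]
grip_width: 0.748
```

send_rows(targets=[[0, 0, 0, 0, 0, 0, 0.25]])

```text
clock: 11.82
eef_pos: [0.4874, 0.1818, 0.1237]
tcp_rot: [0.598, 0.802, -0.005, -0.001]
ft_force: [-0.1, -0.1, 0.9]
grip_width: 0.751
```

```bash
python3 - <<'E'
from h import *
s=st(); s,im=snap('wrist','w11.png'); go((.489,.187,.075),Rot(107)); print(proj(s,im,(.489,.187,.067)))
E
```

```text
t 11.82 p [0.4874 0.1818 0.1237] x [-0.285  0.958 -0.004] z [-0.008 -0.007 -1.   ] F [-0.1 -0.1  0.9] g 0.751 q [ 0.36  0.15 -0.28  1.15 -0.    0.07]
row [-0.2, 0.2, -0.4] [0.45, 0.06, 5.23] n>=0.8
[325.77357256 275.14070337]
```

View pics/w11.png

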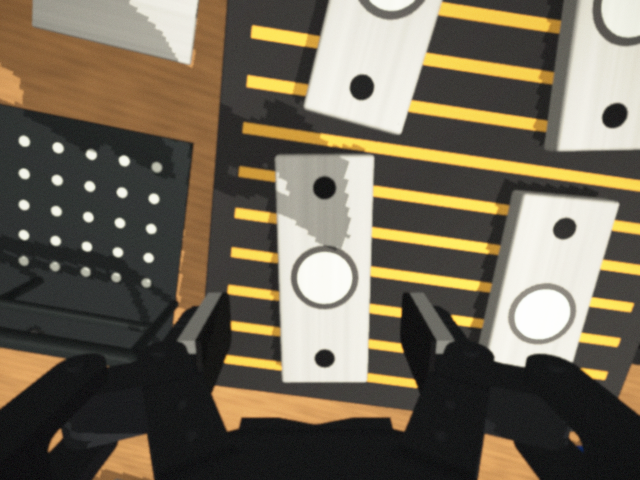

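The plate's centre circle is at (325,277), predicted (326,275), and the sides are parallel to the jaws. Descending.

send_rows(targets=[[0, 0, 0, 0.4, 0, 2.5, 0.25], [0, 0, 0, 0.45, 0.1, 4.5, 0.25], [0, 0, 0, 0.45, 0.1, 4.9, 0.25], [0, 0, 0, 0.45, 0.1, 4.9, 0.25]])

```text
clock: 12.38
eef_pos: [0.4909, 0.1874, 0.0808]
tcp_rot: [0.598, 0.802, -0.001, 0.002]
ft_force: [0.1, 0.2, 0.8]
grip_width: 0.749
```

```bash
python3 - <<'E'
from h import *
s=st(); s,im=snap('wrist','w12.png'); s,im=snap('scene','s12.png'); f=cv2.imread('pics/s12.png'); cv2.imwrite('pics/c6.png',cv2.resize(f[150:280,310:450],None,fx=5,fy=4.5))
E
```

```text
t 12.38 p [0.4909 0.1874 0.0808] x [-0.285  0.959 -0.004] z [ 0.001 -0.004 -1.   ] F [0.1 0.2 0.8] g 0.749 q [ 0.37  0.18 -0.34  1.05 -0.    0.08]
```

View pics/w12.png

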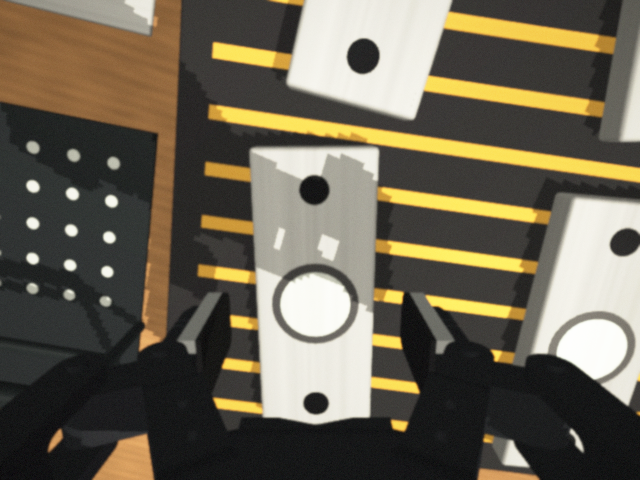

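View pics/c6.png

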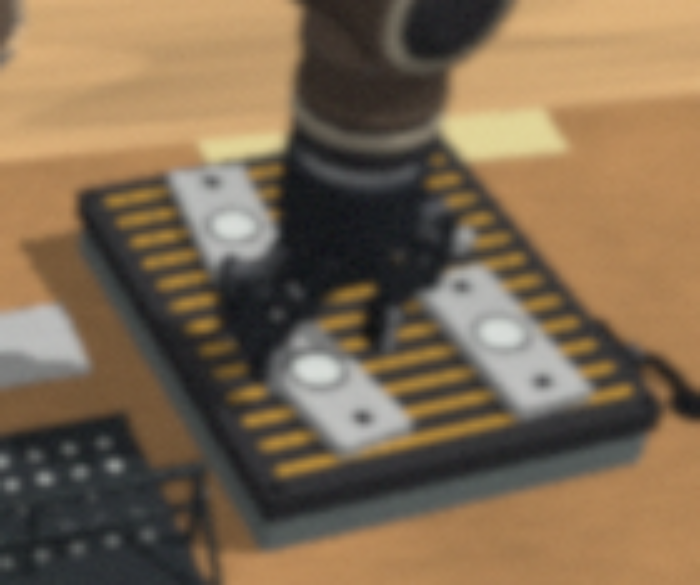

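send_rows(targets=[[0, 0, 0, 0, 0, 0.8, 0.25], [0, 0, 0, 0, 0, 1.1, 0.25], [0, 0, 0, 0, 0, 1.1, 0.25]])

```text
clock: 12.85
eef_pos: [0.4903, 0.1873, 0.069]
tcp_rot: [0.598, 0.802, -0.002, 0.001]
ft_force: [0.0, 0.3, 0.1]
grip_width: 0.748
```

send_rows(targets=[[0, 0, 0, 0, 0, 0, 0.45], [0, 0, 0, 0, 0, 0, 0.6], [0, 0, 0, 0, 0, 0, 0.6]])

```text
clock: 13.22
eef_pos: [0.4904, 0.1871, 0.0693]
tcp_rot: [0.598, 0.802, -0.002, 0.002]
ft_force: [-1.1, -2.0, 5.5]
grip_width: 0.518
```

```bash
python3 - <<'E'
from h import *
s=st(); s,im=snap('wrist','w13.png')
E
```

```text
t 13.22 p [0.4904 0.1871 0.0693] x [-0.285  0.958 -0.004] z [ 0.001 -0.004 -1.   ] F [-1.1 -2.   5.5] g 0.518 q [ 0.37  0.19 -0.36  1.02 -0.    0.08]
```

View pics/w13.png

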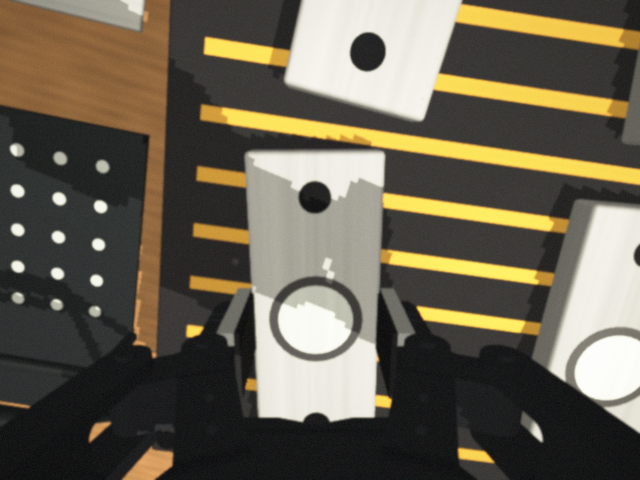

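Gripped (opening about 44 mm). Test lift.

send_rows(targets=[[0, 0, 0, 0, 0, -1, 0.65], [0, 0, 0, 0, 0, -3, 0.65], [0, 0, 0, 0, 0, -6, 0.65], [0, 0, 0, 0, 0, -10, 0.65], [0, 0, 0, 0, 0, -13, 0.65]])

```text
clock: 13.9
eef_pos: [0.4901, 0.1878, 0.2006]
tcp_rot: [0.598, 0.802, -0.002, 0.001]
ft_force: [0.3, 0.8, -6.0]
grip_width: 0.518
```

```bash
python3 - <<'E'
from h import *
s=st(); s,im=snap('wrist','w14.png'); print(proj(s,im,s['eef_pos']+[0,0,-.0023]))
go(rk(-.005,-.135,.2)+[-.06,0,0],Rot(95.5,-45))
print(Rot(95.5,-45).as_matrix().round(2))
E
```

```text
t 13.90 p [0.4901 0.1878 0.2006] x [-0.285  0.958 -0.004] z [ 0.    -0.004 -1.   ] F [ 0.3  0.8 -6. ] g 0.518 q [ 0.37  0.13 -0.13  1.31 -0.    0.08]
[316.5528056  319.61554659]
row [-44.6, -4.2, 10.6] [-38.54, -11.16, 0.53] n>=6.4
[[-0.1   0.7   0.7 ]
 [ 1.    0.07  0.07]
 [ 0.    0.71 -0.71]]
```

View pics/w14.png

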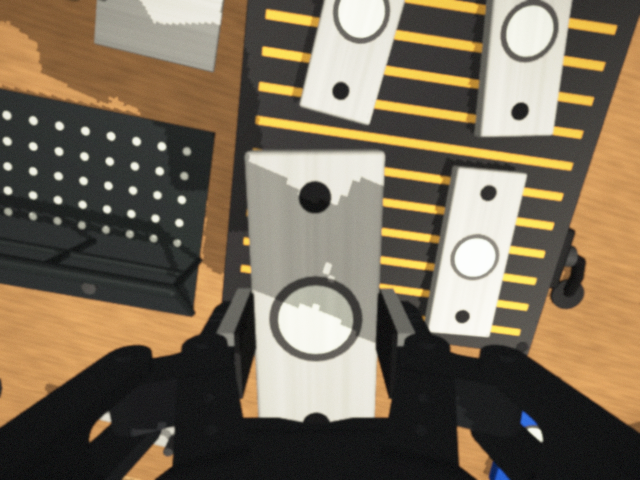

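Plate held firmly (6 N load). Carrying it to the y = −135 slot and tilting 45°.

```bash
cat >> h.py <<'E'
def place(slot,dx=0,dz=0,dc=(0,-.001,.0083),th=45,s=None):
    # TCP pose for plate centre in rack at y=slot, offset dx,dz from the leaning pose
    Q=Rot(95.5,-th); C=rk(-.005+dx,slot,.050+dz); return go(C-Q.apply(dc),Q,s)
E
python3 - <<'E'
from h import *
print('hover');place(-.135,-.03,.10); place(-.135,-.03,.15)
E
```

```text
hover
row [-44.6, -4.2, 10.6] [-39.56, -8.88, 4.89] n>=6.5
row [-44.6, -4.2, 10.6] [-39.58, -8.85, -0.11] n>=6.5
```

send_rows(targets=[[-7, -0.7, 1.7, -5.5, -1, -2, 0.65], [-14, -1.3, 3.3, -11, -2.5, -2, 0.65], [-21, -2, 5, -16.5, -4, -2, 0.65], [-28, -2.6, 6.6, -22, -5.5, -1, 0.65], [-35, -3.3, 8.3, -28, -7, 0, 0.65]])

```text
clock: 14.58
eef_pos: [0.5028, -0.1008, 0.204]
tcp_rot: [0.624, 0.719, 0.226, 0.206]
ft_force: [1.6, -0.5, -5.3]
grip_width: 0.52
```

```bash
python3 - <<'E'
from h import *
st();place(-.135,-.03,.10)
E
```

```text
t 14.57 p [ 0.5028 -0.1008  0.204 ] x [-0.136  0.991 -0.014] z [ 0.578  0.068 -0.813] F [ 1.6 -0.5 -5.3] g 0.520 q [-0.34 -0.32 -0.7   0.63  0.26 -0.4 ]
row [-9.4, -0.9, 2.3] [-11.6, -2.79, 4.04] n>=2.0
```

send_rows(targets=[[-3, -0.3, 0.8, -4, -1, 1, 0.65], [-6, -0.6, 1.5, -8, -2, 2, 0.65], [-9.4, -0.9, 2.3, -11.6, -2.8, 4, 0.65], [-9.4, -0.9, 2.3, -11.6, -2.8, 4, 0.65], [-9.4, -0.9, 2.3, -11.6, -2.8, 4, 0.65]])

```text
clock: 15.2
eef_pos: [0.5181, -0.2157, 0.1552]
tcp_rot: [0.622, 0.684, 0.283, 0.256]
ft_force: [-0.5, 0.5, -5.1]
grip_width: 0.514
```

```bash
python3 - <<'E'
from h import *
st();place(-.135,-.03,.10);place(-.135,-.01,.03);place(-.135,-.0,.0); s,im=snap('wrist','w15.png'); s,im=snap('top','t15.png'); f=cv2.imread('pics/t15.png'); cv2.imwrite('pics/c7.png',cv2.resize(f[190:300,280:430],None,fx=5,fy=5,interpolation=2))
E
```

```text
t 15.20 p [ 0.5181 -0.2157  0.1552] x [-0.095  0.995  0.002] z [ 0.702  0.068 -0.709] F [-0.5  0.5 -5.1] g 0.514 q [-0.63 -0.2  -0.81  0.33  0.49 -0.56]
row [-0.2, -0.0, -0.1] [-0.06, 0.19, -0.01] n>=0.0
row [-0.2, -0.0, -0.1] [-0.08, -3.33, 6.37] n>=1.2
row [-0.2, -0.0, -0.1] [-0.08, -4.74, 9.2] n>=1.7
```

View pics/w15.png

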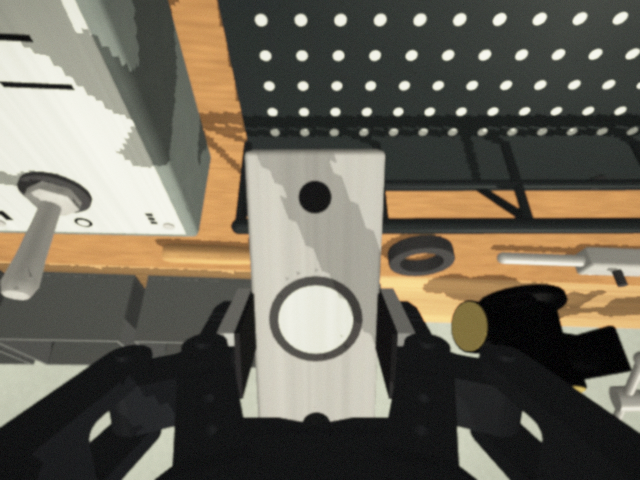

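View pics/c7.png

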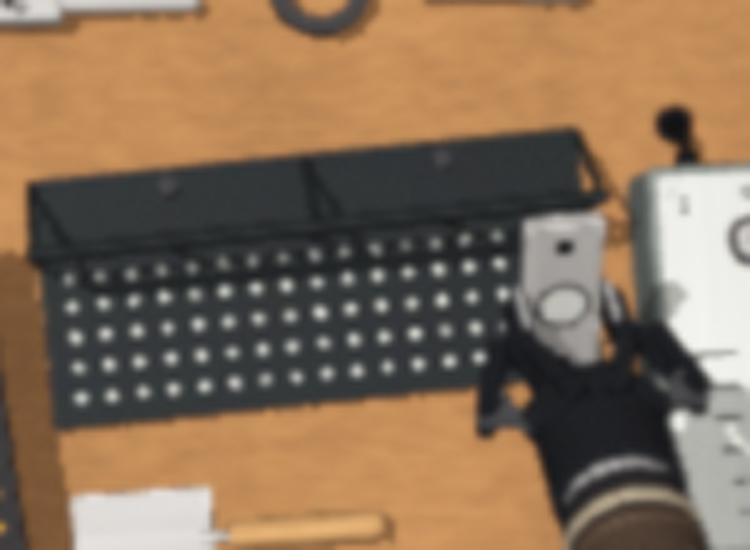

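The plate is held aligned above the right end of the rack. To stay clear of the box I use y = −122 mm for this one and shift the other slots to match (85 mm spacing).

```bash
python3 - <<'E'
from h import *
place(-.122,-.01,.05);place(-.122,-.005,.02);place(-.122,-.0,.0)
E
```

```text
row [-0.0, -0.0, 0.0] [1.23, -2.14, 5.0] n>=0.9
row [-0.0, -0.0, 0.0] [1.23, -3.91, 7.48] n>=1.4
row [-0.0, -0.0, 0.0] [1.23, -4.97, 9.25] n>=1.7
```

send_rows(targets=[[0, 0, 0, 1.2, -1, 2.5, 0.65], [0, 0, 0, 1.2, -2.1, 5, 0.65], [0, 0, 0, 1.2, -3.9, 7.5, 0.65], [0, 0, 0, 1.2, -3.9, 7.5, 0.65]])

```text
clock: 15.8
eef_pos: [0.5422, -0.1989, 0.074]
tcp_rot: [0.621, 0.685, 0.283, 0.254]
ft_force: [-0.4, 0.6, -5.1]
grip_width: 0.516
```

```bash
python3 - <<'E'
from h import *
st();place(-.122,-.005,.01);place(-.122,-.0,.0); s,im=snap('wrist','w16.png')
E
```

```text
t 15.80 p [ 0.5422 -0.1989  0.074 ] x [-0.099  0.995  0.003] z [ 0.7    0.072 -0.71 ] F [-0.4  0.6 -5.1] g 0.516 q [-0.57 -0.08 -0.92  0.07  0.45 -0.51]
row [-0.3, -0.2, 0.0] [-0.21, -0.47, 0.58] n>=0.1
row [-0.3, -0.2, 0.0] [-0.21, -0.82, 1.64] n>=0.3
```

View pics/w16.png

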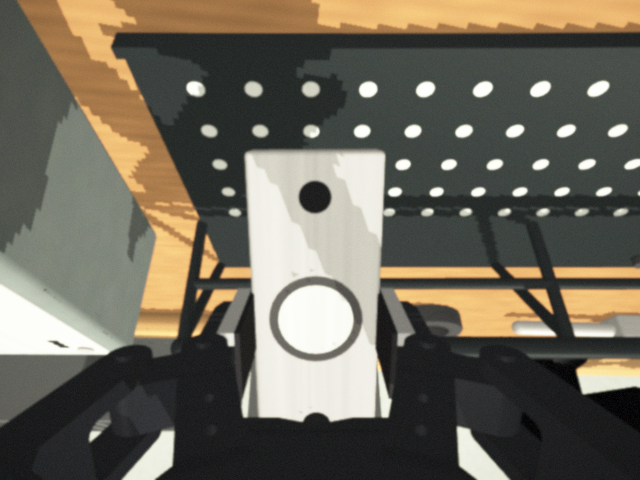

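send_rows(targets=[[0, 0, 0, -0.2, -0.4, 0.6, 0.65], [0, 0, 0, -0.2, -0.7, 1.1, 0.65], [0, 0, 0, -0.2, -0.7, 1.1, 0.65]])

```text
clock: 16.23
eef_pos: [0.546, -0.2015, 0.0632]
tcp_rot: [0.621, 0.685, 0.283, 0.256]
ft_force: [0.3, 0.1, -5.1]
grip_width: 0.518
```

```bash
python3 - <<'E'
from h import *
st();place(-.122,-.0,.0)
E
```

```text
t 16.23 p [ 0.546  -0.2015  0.0632] x [-0.098  0.995  0.001] z [ 0.702  0.07  -0.709] F [ 0.3  0.1 -5.1] g 0.518 q [-0.57 -0.06 -0.93  0.03  0.45 -0.51]
row [-0.1, -0.2, 0.1] [0.09, -0.31, 0.62] n>=0.1
```

send_rows(targets=[[0, 0, 0, 0, -0.2, 0.3, 0.65], [0, 0, 0, 0, -0.3, 0.6, 0.65], [0, 0, 0, 0, -0.3, 0.6, 0.65]])

```text
clock: 16.6
eef_pos: [0.5482, -0.2014, 0.0569]
tcp_rot: [0.621, 0.685, 0.283, 0.256]
ft_force: [-3.7, -0.5, -1.8]
grip_width: 0.52
```

```bash
python3 - <<'E'
from h import *
st();place(-.122,-.0,.0)
E
```

```text
t 16.60 p [ 0.5482 -0.2014  0.0569] x [-0.098  0.995  0.001] z [ 0.702  0.07  -0.708] F [-3.7 -0.5 -1.8] g 0.520 q [-0.56 -0.04 -0.93  0.01  0.45 -0.5 ]
row [-0.1, -0.1, 0.1] [0.1, -0.03, 0.02] n>=0.0
```

Touching the fence (contact force along the plate normal). Nudging the foot down a little.

send_rows(targets=[[0, 0, 0, 0, -0.2, 0, 0.65], [0, 0, 0, 0, -0.4, 0, 0.65], [0, 0, 0, 0, -0.4, 0, 0.65]])

```text
clock: 16.98
eef_pos: [0.547, -0.202, 0.0562]
tcp_rot: [0.62, 0.685, 0.284, 0.258]
ft_force: [3.7, 1.9, 2.8]
grip_width: 0.515
```

```bash
python3 - <<'E'
from h import *
st();place(-.122,-.0,.0)
E
```

```text
t 16.98 p [ 0.547  -0.202   0.0562] x [-0.1    0.995 -0.   ] z [ 0.705  0.07  -0.706] F [3.7 1.9 2.8] g 0.515 q [-0.57 -0.04 -0.94  0.    0.45 -0.51]
row [0.1, -0.1, 0.2] [0.15, 0.12, 0.06] n>=0.0
```

Foot on the floor. Release and back off along the tool axis.

send_rows(targets=[[0, 0, 0, 0, 0, 0, 0.4], [0, 0, 0, 0, 0, 0, 0.25], [0, 0, 0, 0, 0, 0, 0.2], [0, 0, 0, 0, 0, -3, 0.2], [0, 0, 0, 0, 0, -8, 0.2]])

```text
clock: 17.6
eef_pos: [0.4895, -0.2069, 0.1115]
tcp_rot: [0.62, 0.685, 0.284, 0.256]
ft_force: [1.1, -0.5, -0.3]
grip_width: 0.799
```

```bash
python3 - <<'E'
from h import *
st(); s,im=snap('wrist','w17.png')
go((.40,-.05,.24),Rot(98,-20))
E
```

```text
t 17.60 p [ 0.4895 -0.2069  0.1115] x [-0.101  0.995  0.002] z [ 0.703  0.072 -0.707] F [ 1.1 -0.5 -0.3] g 0.799 q [-0.66 -0.21 -0.92  0.24  0.51 -0.59]
row [25.2, 1.3, -1.9] [16.55, 3.69, -13.83] n>=3.5
```

View pics/w17.png

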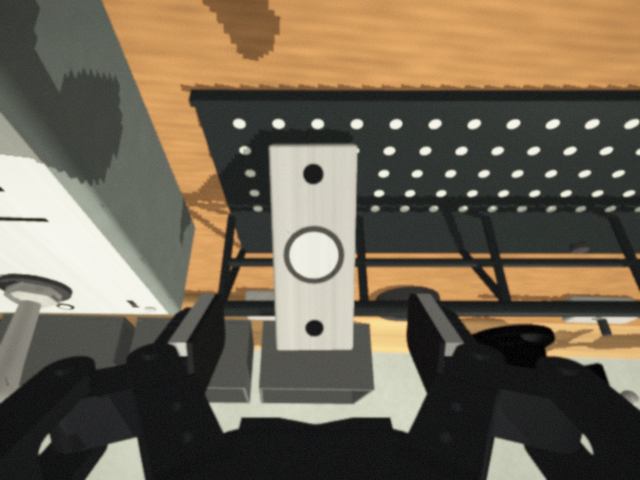

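Plate 1 leans on the fence at (315,250), foot inside the rack. Going back to the magnet for the next.

send_rows(targets=[[0, 0, 0, 0, 0, -6, 0.2], [5, 0.3, -0.4, 2, 1, -9, 0.2], [12, 0.6, -1, 7, 2, -12, 0.2], [19, 1, -1.5, 12, 3, -14, 0.2], [25, 1.3, -1.9, 16.5, 3.7, -14, 0.2]])

```text
clock: 18.27
eef_pos: [0.3988, -0.0499, 0.2443]
tcp_rot: [0.646, 0.743, 0.132, 0.117]
ft_force: [0.9, 0.1, -0.5]
grip_width: 0.802
```

```bash
python3 - <<'E'
from h import *
st(); s,im=snap('top','t18.png'); plates(s,im)
go((.32,.18,.25),Rot(92))
E
```

```text
t 18.27 p [ 0.3988 -0.0499  0.2443] x [-0.138  0.99  -0.003] z [ 0.344  0.045 -0.938] F [ 0.9  0.1 -0.5] g 0.802 q [-0.2  -0.38 -0.53  1.09  0.11 -0.32]
row [20.1, -1.2, 6.5] [23.32, -4.16, -2.09] n>=3.8
```

send_rows(targets=[[4, -0.2, 1.3, 4.7, -0.8, -1, 0.2], [8, -0.5, 2.6, 9.4, -1.6, -2, 0.2], [12, -0.7, 3.9, 14, -2.5, -2, 0.2], [16, -1, 5.2, 18.7, -3.3, -2, 0.2], [20, -1.2, 6.5, 23.3, -4.2, -2, 0.2]])

```text
clock: 18.95
eef_pos: [0.3194, 0.1812, 0.2489]
tcp_rot: [0.695, 0.719, 0.0, 0.0]
ft_force: [1.0, 1.5, -0.9]
grip_width: 0.801
```

send_rows(targets=[[0, 0, 0, 0, 0, 0, 0.25]])

```text
clock: 19.08
eef_pos: [0.3192, 0.1833, 0.2478]
tcp_rot: [0.693, 0.721, -0.001, -0.0]
ft_force: [-0.3, -0.6, 1.3]
grip_width: 0.752
```

```bash
python3 - <<'E'
from h import *
st(); s,im=snap('wrist','w18.png'); plates(s,im)
E
```

```text
t 19.07 p [0.3192 0.1833 0.2478] x [-0.039  0.999 -0.001] z [-0.002 -0.001 -1.   ] F [-0.3 -0.6  1.3] g 0.752 q [ 0.52 -0.17 -0.32  1.42 -0.    0.48]
plate [0.3552 0.1752] size [0.1195 0.0456] yaw 2.0 px [304. 254.]
plate [0.3372 0.2735] size [0.1199 0.0463] yaw 17.6 px [427. 234.]
```

View pics/w18.png

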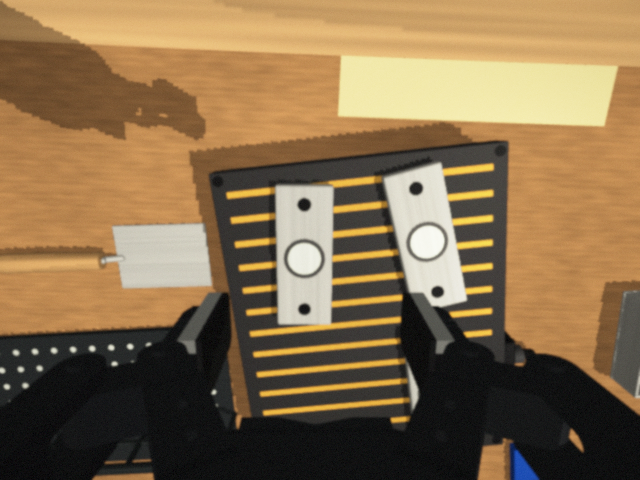

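The next plate at (304,258) is unmoved at (0.355,0.175), yaw 2°. Descending on it.

```bash
python3 - <<'E'
from h import *
go((.3555,.1752,.095),Rot(92))
E
```

```text
row [-0.0, 0.1, 0.2] [-0.81, 3.61, 15.31] n>=2.5
```

send_rows(targets=[[0, 0, 0, -0.8, 3.6, 4, 0.25], [0, 0, 0, -0.8, 3.6, 9, 0.25], [0, 0, 0, -0.8, 3.6, 13, 0.25], [0, 0, 0, -0.8, 3.6, 15.3, 0.25], [0, 0, 0, -0.8, 3.6, 15.3, 0.25]])

```text
clock: 19.75
eef_pos: [0.3545, 0.1735, 0.0938]
tcp_rot: [0.694, 0.72, -0.002, -0.0]
ft_force: [0.0, -0.3, 0.8]
grip_width: 0.752
```

```bash
python3 - <<'E'
from h import *
st(); go((.3555,.1752,.069),Rot(92))
E
```

```text
t 19.75 p [0.3545 0.1735 0.0938] x [-0.036  0.999 -0.003] z [-0.003 -0.003 -1.   ] F [ 0.  -0.3  0.8] g 0.752 q [ 0.46 -0.07 -0.58  1.07 -0.    0.42]
row [-0.2, 0.2, 0.0] [0.18, 0.12, 2.48] n>=0.4
```

send_rows(targets=[[0, 0, 0, 0.2, 0.1, 1.5, 0.25], [0, 0, 0, 0.2, 0.1, 2.5, 0.25], [0, 0, 0, 0.2, 0.1, 2.5, 0.25], [0, 0, 0, 0.2, 0.1, 2.5, 0.45], [0, 0, 0, 0.2, 0.1, 2.5, 0.6]])

```text
clock: 20.38
eef_pos: [0.3557, 0.1754, 0.0696]
tcp_rot: [0.694, 0.72, -0.002, 0.0]
ft_force: [-0.9, -1.6, 5.1]
grip_width: 0.522
```

send_rows(targets=[[0, 0, 0, 0, 0, 0, 0.65], [0, 0, 0, 0, 0, 0, 0.65]])

```text
clock: 20.62
eef_pos: [0.3556, 0.1754, 0.0696]
tcp_rot: [0.694, 0.72, -0.002, 0.0]
ft_force: [-0.2, -1.0, -0.3]
grip_width: 0.516
```

```bash
python3 - <<'E'
from h import *
st()
E
```

```text
t 20.62 p [0.3556 0.1754 0.0696] x [-0.036  0.999 -0.003] z [-0.002 -0.003 -1.   ] F [-0.2 -1.  -0.3] g 0.516 q [ 0.46 -0.05 -0.61  1.01 -0.    0.42]
```

Gripped. Lift and check.

send_rows(targets=[[0, 0, 0, 0, 0, -2, 0.65], [0, 0, 0, 0, 0, -6, 0.65], [0, 0, 0, 0, 0, -10, 0.65], [0, 0, 0, 0, 0, -13, 0.65], [0, 0, 0, 0, 0, -13, 0.65]])

```text
clock: 21.25
eef_pos: [0.3569, 0.1764, 0.2009]
tcp_rot: [0.694, 0.72, -0.0, 0.001]
ft_force: [1.3, -0.3, -5.7]
grip_width: 0.516
```

```bash
python3 - <<'E'
from h import *
st(); s,im=snap('wrist','w19.png'); print(proj(s,im,s['eef_pos']+[0,0,-.0023])); place(-.037,-.03,.1,dc=(0,0,.0085))
E
```

```text
t 21.25 p [0.3569 0.1764 0.2009] x [-0.036  0.999 -0.001] z [ 0.001 -0.001 -1.   ] F [ 1.3 -0.3 -5.7] g 0.516 q [ 0.46 -0.11 -0.37  1.31 -0.    0.42]
[315.80201312 319.39138402]
row [-45.1, 1.5, -3.2] [-30.0, 14.25, 4.37] n>=5.4
```

View pics/w19.png

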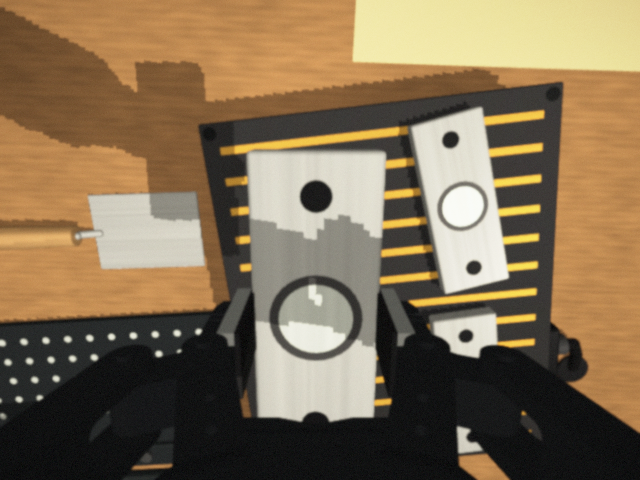

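Held well, circle at (316,318) as before. Carrying to slot y = −37.

send_rows(targets=[[-8, 0.3, -0.6, -5, 2.5, -1, 0.65], [-16, 0.6, -1.2, -11, 5, -1, 0.65], [-25, 0.9, -1.8, -17, 8, -1, 0.65], [-34, 1.2, -2.5, -23, 11, 0, 0.65], [-43, 1.5, -3.1, -29, 13.5, 2, 0.65]])

```text
clock: 21.92
eef_pos: [0.4934, -0.095, 0.1831]
tcp_rot: [0.626, 0.688, 0.273, 0.247]
ft_force: [2.3, 0.2, -6.3]
grip_width: 0.518
```

```bash
python3 - <<'E'
from h import *
st();place(-.037,-.025,.08,dc=(0,0,.0085));place(-.037,-.01,.03,dc=(0,0,.0085))
E
```

```text
t 21.93 p [ 0.4934 -0.095   0.1831] x [-0.095  0.995  0.   ] z [ 0.681  0.065 -0.729] F [ 2.3  0.2 -6.3] g 0.518 q [-0.36 -0.41 -0.87  0.41  0.31 -0.34]
row [-1.8, 0.0, -0.1] [-2.52, -1.88, 4.7] n>=0.9
row [-1.8, 0.0, -0.1] [-2.52, -4.21, 9.37] n>=1.7
```

send_rows(targets=[[-1, 0, 0, -1.5, -1, 2.5, 0.65], [-1.8, 0, -0.1, -2.5, -1.9, 4.7, 0.65], [-1.8, 0, -0.1, -2.5, -3, 7, 0.65], [-1.8, 0, -0.1, -2.5, -4.2, 9.4, 0.65], [-1.8, 0, -0.1, -2.5, -4.2, 9.4, 0.65]])

```text
clock: 22.55
eef_pos: [0.5255, -0.1151, 0.0795]
tcp_rot: [0.623, 0.685, 0.281, 0.253]
ft_force: [-0.2, -0.1, -4.8]
grip_width: 0.518
```

```bash
python3 - <<'E'
from h import *
st();place(-.037,-.0,.003,dc=(0,0,.0085)); snap('wrist','w20.png')
E
```

```text
t 22.55 p [ 0.5255 -0.1151  0.0795] x [-0.096  0.995  0.004] z [ 0.697  0.07  -0.714] F [-0.2 -0.1 -4.8] g 0.518 q [-0.39 -0.21 -1.02  0.05  0.33 -0.36]
row [-0.6, -0.2, -0.1] [-0.22, -0.47, 2.4] n>=0.4
```

View pics/w20.png

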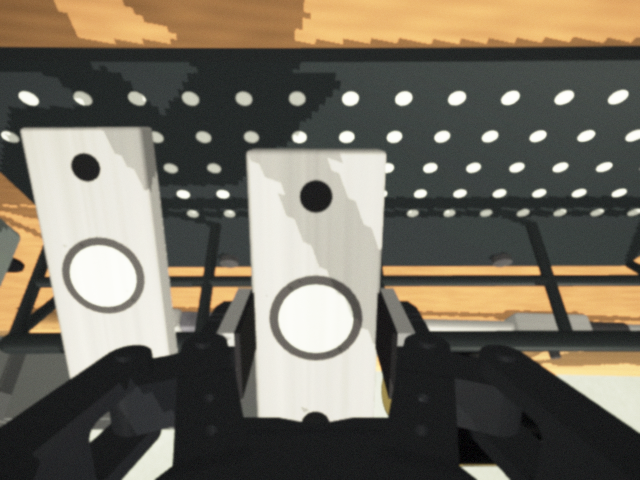

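Plate 1 stands at left (103,275) and plate 2 is descending beside it with clearance.

send_rows(targets=[[-0.6, 0, 0, -0.2, -0.2, 0.8, 0.65], [-0.6, 0, 0, -0.2, -0.4, 1.6, 0.65], [-0.6, 0, 0, -0.2, -0.5, 2.2, 0.65], [-0.6, 0, 0, -0.2, -0.5, 2.3, 0.65]])

```text
clock: 23.1
eef_pos: [0.5397, -0.1161, 0.0619]
tcp_rot: [0.621, 0.683, 0.285, 0.257]
ft_force: [0.8, 0.8, -5.2]
grip_width: 0.519
```

```bash
python3 - <<'E'
from h import *
st();place(-.037,-.0,.0,dc=(0,0,.0085))
E
```

```text
t 23.10 p [ 0.5397 -0.1161  0.0619] x [-0.097  0.995  0.003] z [ 0.706  0.07  -0.705] F [ 0.8  0.8 -5.2] g 0.519 q [-0.38 -0.15 -1.03 -0.04  0.33 -0.35]
row [0.2, -0.1, -0.1] [0.03, -0.46, 0.38] n>=0.1
```

send_rows(targets=[[0, 0, 0, 0, -0.4, 0.4, 0.65], [0, 0, 0, 0, -0.6, 0.6, 0.65], [0, 0, 0, 0, -0.8, 0.6, 0.65], [0, 0, 0, 0, -0.8, 0.6, 0.65]])

```text
clock: 23.6
eef_pos: [0.5405, -0.1164, 0.0569]
tcp_rot: [0.619, 0.683, 0.288, 0.26]
ft_force: [-27.3, 3.4, 27.3]
grip_width: 0.518
```

```bash
python3 - <<'E'
from h import *
st();place(-.037,-.0,.0,dc=(0,0,.0085))
E
```

```text
t 23.60 p [ 0.5405 -0.1164  0.0569] x [-0.099  0.995  0.001] z [ 0.713  0.071 -0.698] F [-27.3   3.4  27.3] g 0.518 q [-0.38 -0.14 -1.05 -0.07  0.34 -0.35]
row [0.7, -0.2, 0.1] [0.06, -0.16, -0.04] n>=0.1
```

Pressing firmly on fence (about 38 N along the normal). Easing back, then seating the foot.

send_rows(targets=[[0.5, 0, 0, 0, -0.1, -0.2, 0.65], [0.5, 0, 0, 0, -0.1, -0.2, 0.65]])

```text
clock: 23.85
eef_pos: [0.5386, -0.1167, 0.058]
tcp_rot: [0.62, 0.684, 0.285, 0.258]
ft_force: [-0.4, 0.2, -4.2]
grip_width: 0.512
```

```bash
python3 - <<'E'
from h import *
st();place(-.037,-.0,.0,dc=(0,0,.0085))
E
```

```text
t 23.85 p [ 0.5386 -0.1167  0.058 ] x [-0.098  0.995  0.001] z [ 0.707  0.07  -0.704] F [-0.4  0.2 -4.2] g 0.512 q [-0.38 -0.15 -1.04 -0.06  0.34 -0.35]
row [0.3, -0.1, 0.1] [0.08, -0.1, 0.18] n>=0.0
```

send_rows(targets=[[0, 0, 0, 0, -0.3, 0.1, 0.65], [0, 0, 0, 0, -0.5, 0.1, 0.65]])

```text
clock: 24.1
eef_pos: [0.5383, -0.1169, 0.0564]
tcp_rot: [0.618, 0.684, 0.288, 0.26]
ft_force: [6.3, 5.3, 6.4]
grip_width: 0.515
```

```bash
python3 - <<'E'
from h import *
st()
E
```

```text
t 24.10 p [ 0.5383 -0.1169  0.0564] x [-0.101  0.995  0.   ] z [ 0.711  0.072 -0.699] F [6.3 5.3 6.4] g 0.515 q [-0.39 -0.14 -1.05 -0.07  0.34 -0.35]
```

Foot is on the floor (F along +slope). Release.

send_rows(targets=[[0, 0, 0, 0, 0, 0, 0.4], [0, 0, 0, 0, 0, 0, 0.25], [0, 0, 0, 0, 0, 0, 0.25], [0, 0, 0, 0, 0, -3, 0.25], [0, 0, 0, 0, 0, -8, 0.25]])

```text
clock: 24.72
eef_pos: [0.4802, -0.1221, 0.1112]
tcp_rot: [0.618, 0.684, 0.287, 0.258]
ft_force: [0.7, -0.8, 1.0]
grip_width: 0.752
```

```bash
python3 - <<'E'
from h import *
st(); s,im=snap('wrist','w21.png')
go((.31,.24,.25),Rot(107.6))
E
```

```text
t 24.73 p [ 0.4802 -0.1221  0.1112] x [-0.102  0.995  0.002] z [ 0.709  0.074 -0.702] F [ 0.7 -0.8  1. ] g 0.752 q [-0.47 -0.35 -1.03  0.19  0.4  -0.42]
row [45.5, 4.8, -11.2] [37.76, 0.43, -18.76] n>=6.7
```

View pics/w21.png

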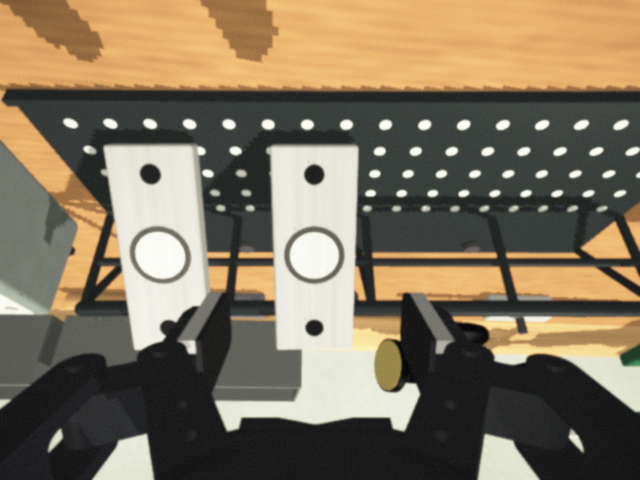

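Two plates stand side by side at (160,253) and (314,250). Next is the near left plate.

send_rows(targets=[[0, 0, 0, 1, 0, -6, 0.25], [9, 1, -2.2, 7, 0.1, -10, 0.25], [18, 2, -4.5, 13, 0.2, -14, 0.25], [27, 3, -6.7, 19, 0.3, -17, 0.25], [36, 4, -9, 25, 0.4, -18.7, 0.25]])

```text
clock: 25.4
eef_pos: [0.3327, 0.0859, 0.2442]
tcp_rot: [0.603, 0.793, 0.063, 0.056]
ft_force: [2.0, -0.4, -1.1]
grip_width: 0.751
```

```bash
python3 - <<'E'
from h import *
st(); go((.30,.27,.25),Rot(107.6))
E
```

```text
t 25.40 p [0.3327 0.0859 0.2442] x [-0.266  0.964 -0.013] z [ 0.165  0.032 -0.986] F [ 2.  -0.4 -1.1] g 0.751 q [ 0.26 -0.36 -0.47  1.29 -0.01 -0.01]
row [9.7, 0.9, -2.1] [18.61, 1.86, -0.52] n>=3.0
```

send_rows(targets=[[3, 0.3, -0.7, 6, 0.6, -0.5, 0.25], [6, 0.6, -1.4, 12, 1.2, -0.5, 0.25], [9.7, 0.9, -2.1, 18.6, 1.9, -0.5, 0.25], [9.7, 0.9, -2.1, 18.6, 1.9, -0.5, 0.25]])

```text
clock: 25.9
eef_pos: [0.3001, 0.2735, 0.2483]
tcp_rot: [0.588, 0.809, -0.002, -0.001]
ft_force: [-0.6, -0.9, -1.0]
grip_width: 0.75
```

```bash
python3 - <<'E'
from h import *
st(); s,im=snap('wrist','w22.png'); plates(s,im); go((.337,.2735,.095),Rot(107.6))
E
```

```text
t 25.90 p [0.3001 0.2735 0.2483] x [-0.308  0.951 -0.002] z [-0.003 -0.003 -1.   ] F [-0.6 -0.9 -1. ] g 0.750 q [ 0.74 -0.1  -0.26  1.41  0.    0.43]
plate [0.337  0.2739] size [0.1195 0.0456] yaw 17.6 px [303. 254.]
row [-0.2, 0.1, 0.2] [-0.96, 3.61, 15.37] n>=2.5
```

View pics/w22.png

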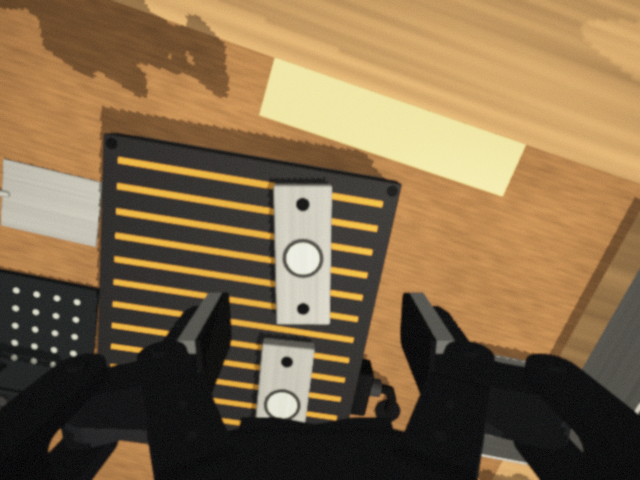

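Plate 3 at (303,258) is unmoved: (0.337,0.274), yaw 17.6°. Descending.

send_rows(targets=[[0, 0, 0, -0.9, 3.6, 4, 0.25], [0, 0, 0, -0.9, 3.6, 9, 0.25], [0, 0, 0, -0.9, 3.6, 13, 0.25], [0, 0, 0, -0.9, 3.6, 15.3, 0.25], [0, 0, 0, -0.9, 3.6, 15.3, 0.25]])

```text
clock: 26.58
eef_pos: [0.3359, 0.2718, 0.0945]
tcp_rot: [0.59, 0.807, -0.003, -0.0]
ft_force: [0.5, 0.4, -0.0]
grip_width: 0.75
```

```bash
python3 - <<'E'
from h import *
st(); go((.337,.2738,.069),Rot(107.6))
E
```

```text
t 26.57 p [0.3359 0.2718 0.0945] x [-0.304  0.953 -0.003] z [-0.004 -0.005 -1.   ] F [ 0.5  0.4 -0. ] g 0.750 q [ 0.68  0.   -0.51  1.07 -0.    0.37]
row [-0.3, 0.2, 0.1] [0.17, 0.18, 2.55] n>=0.4
```

send_rows(targets=[[0, 0, 0, 0.2, 0.2, 1.5, 0.25], [0, 0, 0, 0.2, 0.2, 2.5, 0.25], [0, 0, 0, 0.2, 0.2, 2.5, 0.25], [0, 0, 0, 0.2, 0.2, 2.5, 0.45], [0, 0, 0, 0.2, 0.2, 2.5, 0.6]])

```text
clock: 27.2
eef_pos: [0.3374, 0.2743, 0.0703]
tcp_rot: [0.59, 0.807, -0.003, -0.0]
ft_force: [-1.4, -0.9, 4.8]
grip_width: 0.514
```

send_rows(targets=[[0, 0, 0, 0, 0, 0, 0.65], [0, 0, 0, 0, 0, 0, 0.65]])

```text
clock: 27.45
eef_pos: [0.3374, 0.2743, 0.0704]
tcp_rot: [0.59, 0.808, -0.003, 0.0]
ft_force: [-1.0, -0.1, 0.9]
grip_width: 0.514
```

send_rows(targets=[[0, 0, 0, 0, 0, -2, 0.65], [0, 0, 0, 0, 0, -6, 0.65], [0, 0, 0, 0, 0, -10, 0.65], [0, 0, 0, 0, 0, -13, 0.65], [0, 0, 0, 0, 0, -13, 0.65]])

```text
clock: 28.08
eef_pos: [0.3387, 0.2757, 0.2017]
tcp_rot: [0.59, 0.808, -0.001, 0.0]
ft_force: [-0.9, 0.2, -5.4]
grip_width: 0.518
```

```bash
python3 - <<'E'
from h import *
st(); s,im=snap('wrist','w23.png'); print(proj(s,im,s['eef_pos']+[0,0,-.0023])); place(.048,-.03,.11,dc=(0,0,.0085))
E
```

```text
t 28.07 p [0.3387 0.2757 0.2017] x [-0.304  0.953 -0.002] z [-0.001 -0.002 -1.   ] F [-0.9  0.2 -5.4] g 0.518 q [ 0.68 -0.04 -0.3   1.3  -0.    0.37]
[316.59582059 319.6404493 ]
row [-45.0, -4.6, 11.7] [-34.41, 6.14, 3.48] n>=5.6
```

View pics/w23.png

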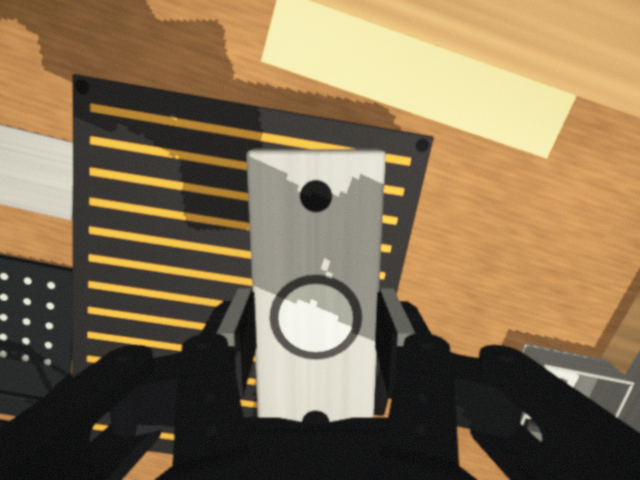

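Held. Carry to slot y = +48.

send_rows(targets=[[-8, -0.8, 2, -6, 0.5, -2, 0.65], [-16, -1.6, 4, -12, 1.5, -2, 0.65], [-25, -2.6, 6.5, -19, 3, -2, 0.65], [-34, -3.5, 8.8, -26, 4.5, 0, 0.65], [-43, -4.4, 11, -32, 6, 2, 0.65]])

```text
clock: 28.75
eef_pos: [0.4799, 0.0059, 0.1849]
tcp_rot: [0.621, 0.692, 0.272, 0.247]
ft_force: [2.5, 0.4, -6.5]
grip_width: 0.511
```

```bash
python3 - <<'E'
from h import *
st();place(.048,-.025,.08,dc=(0,0,.0085));place(.048,-.01,.03,dc=(0,0,.0085))
E
```

```text
t 28.75 p [0.4799 0.0059 0.1849] x [-0.107  0.994 -0.005] z [ 0.68   0.069 -0.73 ] F [ 2.5  0.4 -6.5] g 0.511 q [-0.05 -0.5  -0.92  0.41  0.1  -0.12]
row [-1.9, -0.2, 0.6] [-4.19, -1.77, 5.07] n>=1.1
row [-1.9, -0.2, 0.6] [-4.18, -4.1, 9.75] n>=1.8
```

send_rows(targets=[[-1, 0, 0.3, -2.5, -1, 2.5, 0.65], [-1.9, -0.2, 0.6, -4.2, -1.8, 5, 0.65], [-1.9, -0.2, 0.6, -4.2, -3, 7.4, 0.65], [-1.9, -0.2, 0.6, -4.2, -4.1, 9.7, 0.65], [-1.9, -0.2, 0.6, -4.2, -4.1, 9.7, 0.65]])

```text
clock: 29.38
eef_pos: [0.5166, -0.0319, 0.0799]
tcp_rot: [0.623, 0.685, 0.281, 0.253]
ft_force: [0.2, -0.1, -5.9]
grip_width: 0.513
```

```bash
python3 - <<'E'
from h import *
st();place(.048,-.0,.003,dc=(0,0,.0085)); snap('wrist','w24.png')
E
```

```text
t 29.38 p [ 0.5166 -0.0319  0.0799] x [-0.096  0.995  0.002] z [ 0.697  0.069 -0.714] F [ 0.2 -0.1 -5.9] g 0.513 q [-0.16 -0.29 -1.08  0.02  0.18 -0.18]
row [-0.6, -0.1, -0.1] [-0.08, -0.44, 2.49] n>=0.4
```

View pics/w24.png

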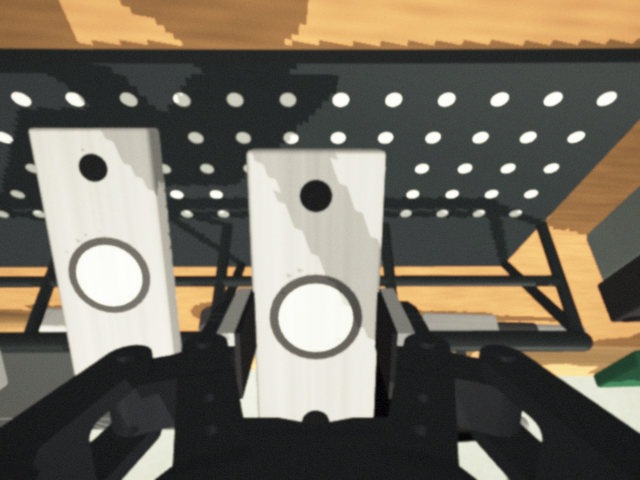

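Plate 3 lines up next to plate 2 at (109,275). Lowering.

send_rows(targets=[[-0.6, 0, 0, -0.1, -0.2, 0.8, 0.65], [-0.6, 0, 0, -0.1, -0.4, 1.6, 0.65], [-0.6, 0, 0, -0.1, -0.5, 2.2, 0.65], [-0.6, 0, 0, -0.1, -0.5, 2.2, 0.65]])

```text
clock: 29.92
eef_pos: [0.53, -0.0317, 0.063]
tcp_rot: [0.621, 0.683, 0.285, 0.258]
ft_force: [0.3, 0.1, -4.2]
grip_width: 0.516
```

```bash
python3 - <<'E'
from h import *
st();place(.048,-.0,.0,dc=(0,0,.0085))
E
```

```text
t 29.93 p [ 0.53   -0.0317  0.063 ] x [-0.097  0.995  0.002] z [ 0.706  0.07  -0.704] F [ 0.3  0.1 -4.2] g 0.516 q [-0.15 -0.23 -1.1  -0.07  0.18 -0.18]
row [0.2, -0.1, -0.0] [0.03, -0.42, 0.57] n>=0.1
```

send_rows(targets=[[0, 0, 0, 0, -0.4, 0.3, 0.65], [0, 0, 0, 0, -0.6, 0.3, 0.65], [0, 0, 0, 0, -0.6, 0.3, 0.65]])

```text
clock: 30.3
eef_pos: [0.5284, -0.0319, 0.0574]
tcp_rot: [0.62, 0.683, 0.286, 0.258]
ft_force: [0.6, -0.5, -2.9]
grip_width: 0.515
```

```bash
python3 - <<'E'
from h import *
st();place(.048,-.0,.0,dc=(0,0,.0085))
E
```

```text
t 30.30 p [ 0.5284 -0.0319  0.0574] x [-0.097  0.995  0.002] z [ 0.707  0.07  -0.703] F [ 0.6 -0.5 -2.9] g 0.515 q [-0.16 -0.22 -1.11 -0.09  0.18 -0.18]
row [0.3, -0.1, -0.0] [0.04, 0.08, 0.28] n>=0.0
```

send_rows(targets=[[0, 0, 0, 0, -0.2, 0.1, 0.65], [0, 0, 0, 0, -0.3, 0.2, 0.65], [0, 0, 0, 0, -0.3, 0.2, 0.65]])

```text
clock: 30.68
eef_pos: [0.5293, -0.0319, 0.0565]
tcp_rot: [0.619, 0.683, 0.287, 0.26]
ft_force: [-10.0, 1.6, 12.5]
grip_width: 0.518
```

```bash
python3 - <<'E'
from h import *
st();place(.048,-.0,.0,dc=(0,0,.0085))
E
```

```text
t 30.68 p [ 0.5293 -0.0319  0.0565] x [-0.098  0.995  0.001] z [ 0.711  0.071 -0.7  ] F [-10.    1.6  12.5] g 0.518 q [-0.16 -0.22 -1.12 -0.11  0.18 -0.18]
row [0.6, -0.1, 0.0] [0.04, 0.08, 0.15] n>=0.1
```

On both fence and floor. Release.

send_rows(targets=[[0, 0, 0, 0, 0, -0.1, 0.5], [0, 0, 0, 0, 0, -0.1, 0.35], [0, 0, 0, 0, 0, -0.1, 0.25], [0, 0, 0, 0, 0, -3, 0.25], [0, 0, 0, 0, 0, -8, 0.25]])

```text
clock: 31.3
eef_pos: [0.4716, -0.0374, 0.1116]
tcp_rot: [0.62, 0.683, 0.287, 0.258]
ft_force: [1.3, -0.3, 0.9]
grip_width: 0.752
```

```bash
python3 - <<'E'
from h import *
st(); s,im=snap('wrist','w25.png'); 
go((.42,.29,.25),Rot(101.2))
E
```

```text
t 31.30 p [ 0.4716 -0.0374  0.1116] x [-0.098  0.995  0.002] z [ 0.709  0.072 -0.702] F [ 1.3 -0.3  0.9] g 0.752 q [-0.21 -0.46 -1.09  0.17  0.22 -0.22]
row [45.8, 2.2, -5.3] [33.08, 8.29, -10.49] n>=5.7
```

View pics/w25.png

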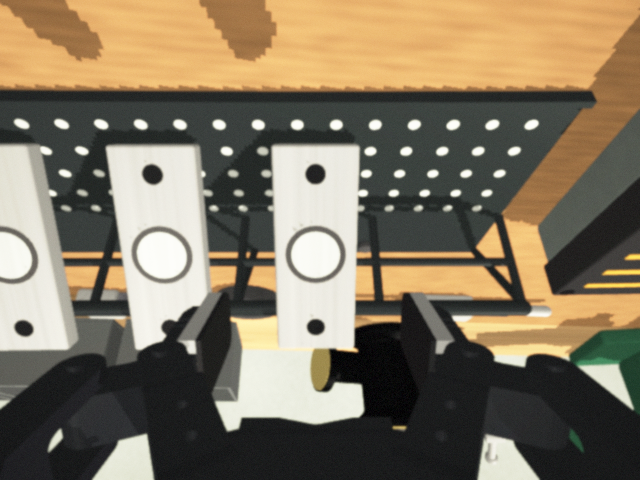

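Three plates are standing at (10,255), (162,255) and (315,253). Next the last one.

send_rows(targets=[[0, 0, 0, 0, 0, -6, 0.25], [9, 0.4, -1, 6, 1, -12, 0.25], [18, 0.9, -2, 12, 3, -13, 0.25], [27, 1.3, -3, 18, 5, -12, 0.25], [36, 1.7, -4.2, 24, 7, -11, 0.25]])

```text
clock: 31.98
eef_pos: [0.4107, 0.1672, 0.2417]
tcp_rot: [0.639, 0.764, 0.063, 0.058]
ft_force: [0.8, -0.5, 2.1]
grip_width: 0.746
```

```bash
python3 - <<'E'
from h import *
st(); go((.42,.29,.25),Rot(101.2))
E
```

```text
t 31.98 p [0.4107 0.1672 0.2417] x [-0.176  0.984 -0.008] z [ 0.17   0.022 -0.985] F [ 0.8 -0.5  2.1] g 0.746 q [ 0.42 -0.16 -0.34  1.22 -0.05  0.24]
row [9.9, 0.5, -1.0] [11.92, 3.19, -0.38] n>=2.0
```

send_rows(targets=[[4, 0.2, -0.4, 6, 1.6, -0.4, 0.25], [9.9, 0.5, -1, 11.9, 3.2, -0.4, 0.25], [9.9, 0.5, -1, 11.9, 3.2, -0.4, 0.25], [9.9, 0.5, -1, 11.9, 3.2, -0.4, 0.25]])

```text
clock: 32.48
eef_pos: [0.4203, 0.2901, 0.2492]
tcp_rot: [0.635, 0.773, -0.001, 0.0]
ft_force: [0.4, -0.3, -0.2]
grip_width: 0.75
```

```bash
python3 - <<'E'
from h import *
st(); s,im=snap('wrist','w26.png'); plates(s,im); go((.477,.298,.095),Rot(101.2))
E
```

```text
t 32.48 p [0.4203 0.2901 0.2492] x [-0.195  0.981 -0.002] z [-0.001 -0.002 -1.   ] F [ 0.4 -0.3 -0.2] g 0.750 q [ 0.6   0.1  -0.06  1.41 -0.    0.41]
plate [0.4769 0.298 ] size [0.1204 0.0467] yaw 11.3 px [312. 278.]
row [-0.0, 0.1, -0.0] [-0.23, 5.77, 15.53] n>=2.7
```

View pics/w26.png

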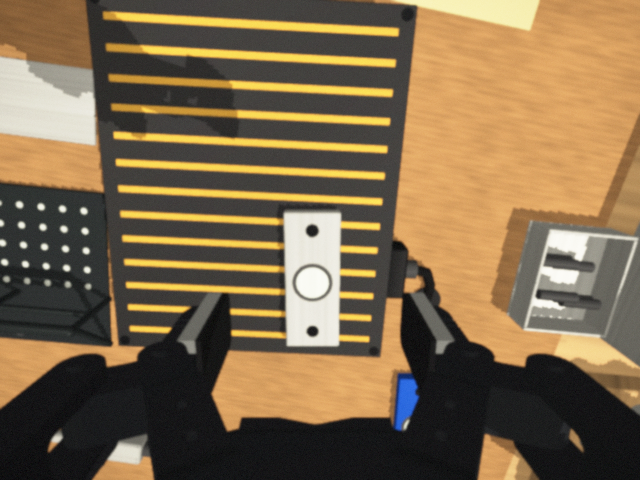

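The last plate at (312,282) is unmoved: (0.477,0.298), yaw 11.3°.

send_rows(targets=[[0, 0, 0, -0.2, 3, 4, 0.25], [0, 0, 0, -0.2, 5.8, 9, 0.25], [0, 0, 0, -0.2, 5.8, 13, 0.25], [0, 0, 0, -0.2, 5.8, 15.5, 0.25], [0, 0, 0, -0.2, 5.8, 15.5, 0.25]])

```text
clock: 33.15
eef_pos: [0.476, 0.2962, 0.0952]
tcp_rot: [0.636, 0.772, -0.001, 0.0]
ft_force: [0.4, -0.9, 0.4]
grip_width: 0.754
```

```bash
python3 - <<'E'
from h import *
st(); go((.477,.298,.069),Rot(101.2))
E
```

```text
t 33.15 p [0.476  0.2962 0.0952] x [-0.192  0.981 -0.002] z [-0.001 -0.002 -1.   ] F [ 0.4 -0.9  0.4] g 0.754 q [ 0.56  0.23 -0.24  1.1  -0.    0.36]
row [-0.1, 0.1, -0.1] [0.17, 0.13, 2.62] n>=0.4
```

send_rows(targets=[[0, 0, 0, 0.2, 0.1, 1.5, 0.25], [0, 0, 0, 0.2, 0.1, 2.6, 0.25], [0, 0, 0, 0.2, 0.1, 2.6, 0.25], [0, 0, 0, 0.2, 0.1, 2.6, 0.45], [0, 0, 0, 0.2, 0.1, 2.6, 0.6]])

```text
clock: 33.78
eef_pos: [0.477, 0.2983, 0.0701]
tcp_rot: [0.636, 0.772, -0.001, 0.001]
ft_force: [-1.6, -1.9, 4.1]
grip_width: 0.517
```

send_rows(targets=[[0, 0, 0, 0, 0, 0, 0.65], [0, 0, 0, 0, 0, 0, 0.65]])

```text
clock: 34.02
eef_pos: [0.477, 0.2983, 0.0701]
tcp_rot: [0.636, 0.772, -0.001, 0.001]
ft_force: [-0.8, -1.6, 1.4]
grip_width: 0.514
```

send_rows(targets=[[0, 0, 0, 0, 0, -2, 0.65], [0, 0, 0, 0, 0, -6, 0.65], [0, 0, 0, 0, 0, -10, 0.65], [0, 0, 0, 0, 0, -13, 0.65], [0, 0, 0, 0, 0, -13, 0.65]])

```text
clock: 34.65
eef_pos: [0.4778, 0.2993, 0.2016]
tcp_rot: [0.636, 0.772, 0.001, 0.001]
ft_force: [1.0, 0.1, -6.3]
grip_width: 0.516
```

```bash
python3 - <<'E'
from h import *
st(); s,im=snap('wrist','w27.png'); print(proj(s,im,s['eef_pos']+[0,0,-.0023])); place(.133,-.03,.11,dc=(0,0,.0085))
E
```

```text
t 34.65 p [0.4778 0.2993 0.2016] x [-0.192  0.981 -0.   ] z [ 0.003  0.    -1.   ] F [ 1.   0.1 -6.3] g 0.516 q [ 0.56  0.2  -0.05  1.32 -0.    0.37]
[316.25951124 319.49639834]
row [-44.9, -2.1, 5.3] [-24.67, -3.21, 3.4] n>=4.2
```

View pics/w27.png

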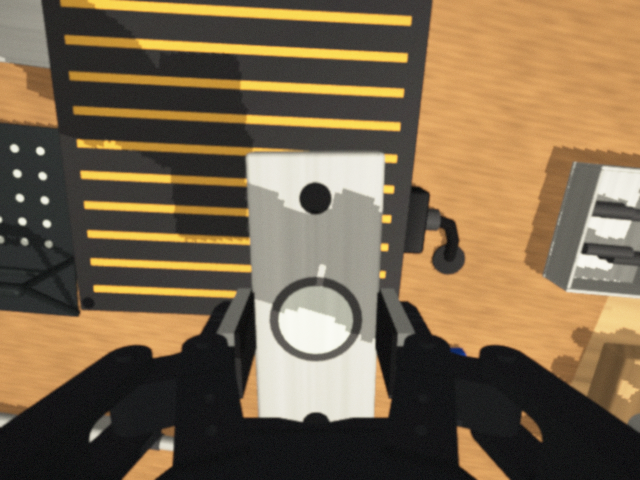

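Held. Carry to slot y = +128, a few mm further from the magnet.

send_rows(targets=[[-9, -0.4, 1, -4, -0.5, -3, 0.65], [-18, -0.8, 2, -9, -1, -3, 0.65], [-27, -1.3, 3, -14, -2, -3, 0.65], [-36, -1.7, 4.2, -20, -2.5, -1, 0.65], [-44, -2, 5.2, -24.5, -3, 1, 0.65]])

```text
clock: 35.33
eef_pos: [0.4922, 0.051, 0.186]
tcp_rot: [0.622, 0.687, 0.278, 0.252]
ft_force: [1.7, -0.5, -6.2]
grip_width: 0.51
```

```bash
python3 - <<'E'
from h import *
st();place(.128,-.025,.08,dc=(0,0,.0085));place(.128,-.01,.03,dc=(0,0,.0085))
E
```

```text
t 35.33 p [0.4922 0.051  0.186 ] x [-0.098  0.995 -0.001] z [ 0.693  0.068 -0.718] F [ 1.7 -0.5 -6.2] g 0.510 q [ 0.11 -0.48 -0.92  0.36 -0.01  0.01]
row [-0.9, -0.1, 0.1] [-0.56, -3.07, 3.99] n>=0.8
row [-0.9, -0.1, 0.1] [-0.56, -5.47, 8.62] n>=1.6
```

send_rows(targets=[[-0.9, 0, 0, -0.5, -1.5, 2, 0.65], [-0.9, 0, 0, -0.5, -3, 4, 0.65], [-0.9, 0, 0, -0.5, -4.3, 6.4, 0.65], [-0.9, 0, 0, -0.5, -5.5, 8.6, 0.65], [-0.9, 0, 0, -0.5, -5.5, 8.6, 0.65]])

```text
clock: 35.95
eef_pos: [0.5087, 0.0475, 0.0794]
tcp_rot: [0.622, 0.686, 0.28, 0.254]
ft_force: [0.4, 0.0, -6.7]
grip_width: 0.518
```

```bash
python3 - <<'E'
from h import *
st();place(.128,-.0,.003,dc=(0,0,.0085)); snap('wrist','w28.png')
E
```

```text
t 35.95 p [0.5087 0.0475 0.0794] x [-0.098  0.995 -0.001] z [ 0.696  0.068 -0.715] F [ 0.4  0.  -6.7] g 0.518 q [ 0.09 -0.32 -1.1   0.01  0.01 -0.01]
row [-0.6, -0.1, 0.1] [-0.06, -0.38, 2.48] n>=0.4
```

View pics/w28.png

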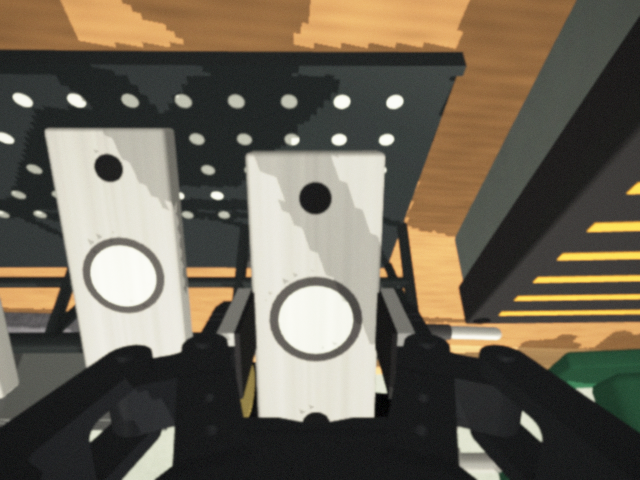

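Clear of both plate 3 (123,275) and the magnet's edge. Lowering.

send_rows(targets=[[-0.6, 0, 0, 0, -0.2, 0.8, 0.65], [-0.6, 0, 0, 0, -0.4, 1.6, 0.65], [-0.6, 0, 0, 0, -0.5, 2.2, 0.65], [-0.6, 0, 0, 0, -0.5, 2.2, 0.65]])

```text
clock: 36.5
eef_pos: [0.522, 0.0489, 0.0625]
tcp_rot: [0.62, 0.684, 0.284, 0.258]
ft_force: [-0.6, -0.6, -6.0]
grip_width: 0.516
```

send_rows(targets=[[0, 0, 0, 0, -0.4, 0.3, 0.65], [0, 0, 0, 0, -0.6, 0.3, 0.65], [0, 0, 0, 0, -0.6, 0.3, 0.65]])

```text
clock: 36.88
eef_pos: [0.5202, 0.0487, 0.0565]
tcp_rot: [0.62, 0.684, 0.284, 0.258]
ft_force: [0.5, 0.4, -4.2]
grip_width: 0.514
```

```bash
python3 - <<'E'
from h import *
st();place(.128,-.0,.0,dc=(0,0,.0085))
E
```

```text
t 36.88 p [0.5202 0.0487 0.0565] x [-0.098  0.995 -0.001] z [ 0.706  0.069 -0.705] F [ 0.5  0.4 -4.2] g 0.514 q [ 0.09 -0.25 -1.13 -0.1   0.01 -0.01]
row [0.2, -0.1, 0.1] [-0.07, 0.18, 0.26] n>=0.1
```

send_rows(targets=[[0, 0, 0, 0, -0.2, 0.1, 0.65], [0, 0, 0, 0, -0.3, 0.2, 0.65], [0, 0, 0, 0, -0.3, 0.2, 0.65]])

```text
clock: 37.25
eef_pos: [0.521, 0.0488, 0.0556]
tcp_rot: [0.619, 0.683, 0.286, 0.26]
ft_force: [-12.8, -1.8, 15.0]
grip_width: 0.514
```

```bash
python3 - <<'E'
from h import *
st();place(.128,-.0,.0,dc=(0,0,.0085))
E
```

```text
t 37.25 p [0.521  0.0488 0.0556] x [-0.098  0.995 -0.001] z [ 0.71   0.07  -0.701] F [-12.8  -1.8  15. ] g 0.514 q [ 0.09 -0.24 -1.14 -0.12  0.01 -0.01]
row [0.5, -0.1, 0.1] [-0.06, 0.19, 0.14] n>=0.0
```

On fence and floor. Release.

send_rows(targets=[[0, 0, 0, 0, 0, -0.1, 0.5], [0, 0, 0, 0, 0, -0.1, 0.35], [0, 0, 0, 0, 0, -0.1, 0.25], [0, 0, 0, 0, 0, -3, 0.25], [0, 0, 0, 0, 0, -8, 0.25]])

```text
clock: 37.88
eef_pos: [0.4636, 0.0432, 0.1112]
tcp_rot: [0.62, 0.684, 0.285, 0.259]
ft_force: [0.5, 0.1, 0.9]
grip_width: 0.753
```

send_rows(targets=[[0, 0, 0, 0, 0, -6, 0.25], [5, 0, 0, 0, 0, -12, 0.25], [12, 0, 0, 0, 0, -17, 0.25], [20, 0, 0, 0, 2, -20, 0.25], [28, 0, 0, 0, 4, -22, 0.25]])

```text
clock: 38.5
eef_pos: [0.336, 0.0307, 0.2978]
tcp_rot: [0.664, 0.733, 0.112, 0.102]
ft_force: [0.4, -0.4, -0.8]
grip_width: 0.747
```

```bash
python3 - <<'E'
from h import *
st(); s,im=snap('wrist','w29.png'); snap('top','t29.png'); snap('scene','s29.png')
E
```

```text
t 38.50 p [0.336  0.0307 0.2978] x [-0.098  0.995 -0.001] z [ 0.298  0.029 -0.954] F [ 0.4 -0.4 -0.8] g 0.747 q [ 0.09 -0.47 -0.45  1.29  0.   -0.01]
```

View pics/w29.png

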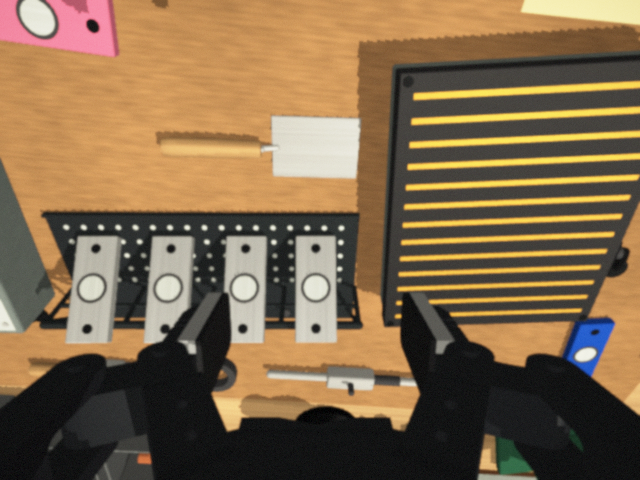

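View pics/t29.png

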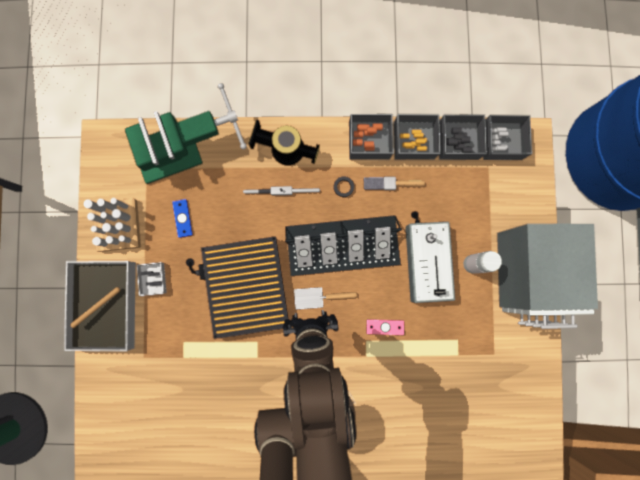

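View pics/s29.png

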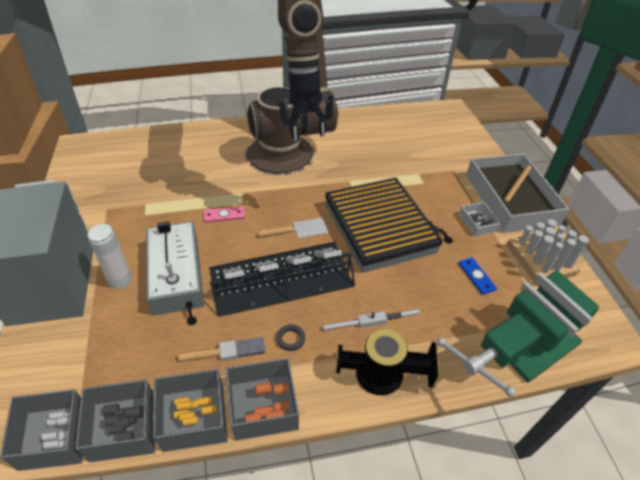

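All four plates lean in the rack, and in the top view the slider and the tools look unmoved. A numeric check: triangulating the plate holes and comparing the switch with its upright prediction.

```bash
python3 - <<'E'
from tog import *
s,im=load('w29.png'); 
# ends: hole rows/ends by pixel; slope from near/far short-edge widths via rays on assumed tilted plane check
up=cv2.resize(cv2.imread('pics/w29.png')[205:355,30:370],None,fx=2.35,fy=2.35,interpolation=2); cv2.imwrite('pics/c8.png',up)
t=cv2.imread('pics/t29.png'); cv2.imwrite('pics/c9.png',cv2.hconcat([cv2.resize(t[205:315,280:400],(480,440),interpolation=2),cv2.resize(t[210:310,400:470],(308,440),interpolation=2)]))
for y in(-.122,-.037,.048,.128): # expected circle px: centre + 6 mm along normal
    C=rk(-.005,y,.05)+.006*np.array([-.7,-.07,.71]); s2,i2=load('t29.png'); print(proj(s,im,C).round(0),proj(s2,i2,C).round(1))
a=[(92,287.5),(168,288),(244,287.5),(316,287.5)]; b=None
print('lever upright/release px top',proj(s2,i2,pose(0,.06)[0]),proj(s2,i2,pose(.4,.06)[0]))
# changes vs start in bystander areas
f0=cv2.cvtColor(cv2.imread('pics/top0.png'),6).astype(int); f1=cv2.cvtColor(t,6).astype(int); d=abs(f0-f1)>45
for n,r in dict(scraper=(290,280,360,312),brush=(360,172,430,195),can=(462,245,505,280),wrench=(240,182,322,200),ring=(330,172,360,200),tin=(136,258,168,300)).items(): print(n,d[r[1]:r[3],r[0]:r[2]].sum())
E
```

```text
[ 92. 288.] [382.5 243.7]
[168. 288.] [355.9 246.4]
[244. 288.] [329.1 249.1]
[315. 289.] [303.9 251.6]
lever upright/release px top [435.18318888 235.72668631] [427.20283358 236.28790772]
scraper 2
brush 0
can 0
wrench 0
ring 0
tin 0
```

View pics/c8.png

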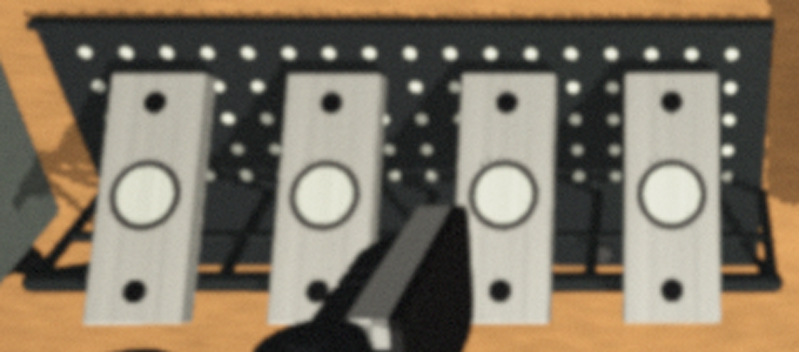

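View pics/c9.png

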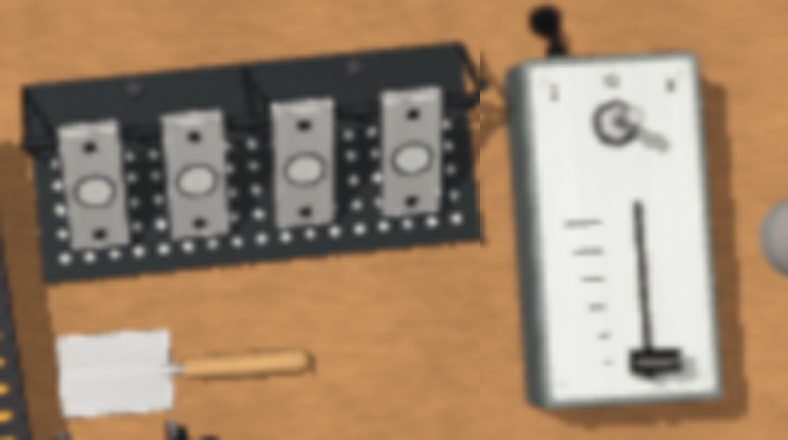

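```bash
python3 -c "
from h import *
st(); print(job_done())"
```

```text
t 38.65 p [0.3384 0.0309 0.2956] x [-0.098  0.995 -0.001] z [ 0.297  0.029 -0.954] F [-0.1 -0.1 -0.9] g 0.748 q [ 0.09 -0.47 -0.45  1.28  0.   -0.01]
the job is handed in; nothing more can be done
None
```

The job is handed in at 38.7 s of the 210 s allowed; no verdict was reported.

**What I did**
- **Switch:** I gripped the lever from both sides and turned it about its hinge from release to upright. It never went towards hold.
- **Slider:** I gripped the cap and slid it to its hard stop at zero.
- **Plates:** I then took all four plates off the magnet one by one. They lean in the rack at about 45°, at y = −122, −37, +48 and +128 mm, with centres at least 80 mm apart. I used these instead of the suggested 90 mm slots to stay clear of the box and the magnet.

**Last checks**
- **Plates:** the centre circles are within about 1 px of their predicted leaning positions in the wrist picture. The feet are behind the lip and the tops rest on the fence rod.
- **Switch:** after I let go, the lever end was within 2 px of the upright prediction. The final top view also shows it upright, but there it is only a small blob.
- **Slider:** its position stopped changing while the force rose to 15 N, and the cap is within 2 px of the zero prediction.
- **Bench:** comparing the top view with the start shows no change at the scraper, brush, can, wrench, ring and tin. The blue and pink look-alikes were left alone.
- **Robot:** the gripper was clear of everything when I handed in.

**What disagreed:** my first rack measurements differed by up to 8 mm, so I used a middle value. While seating the second plate, the plate held in the fingers was pressed on the fence with about 38 N. I eased off straight away; I don't know whether that counts towards the 40 N limit.

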